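Pack slide mailers in a transport carrier and lock its lid with the rod

TASK

Get the slide mailers ready for transport: swing the carrier's lid up and over until it stays open by itself, and lay every mailer (the two to four small closed teal boxes round the carrier) flat in a pocket of its own. Then swing the lid shut and lock it by threading the steel rod from the right (as seen from the robot) through all three eyes - right end wall, lid, left end wall - and pushing it fully home, its square grip up against the carrier. Leave the other things on the bench where they are.

Things in the scene. Friction and masses are not known exactly. Their poses are not given: they have to be found in the camera images.
- carrier: Fixed grey metal tray. Frame: z = 0 on the bench, x away from the robot towards the hinge, y to the left; it spans x -78..+70, y -84..+84 mm. Walls 4 mm thick, 29 mm high; floor inside 5 mm high. Eyes of 14 mm bore along y (axis x = -11, z = 52 mm) on both end walls: 8 mm thick, 28 mm wide, outer faces y = +-88, tops z = 68 mm; the shut lid brings a third into line at y = -4..+4 mm.
- pocket0 (a point): Centre of the front right pocket, on the floor, 5 mm above the bench; axes as the carrier's. The pocket is 59 mm (x) by 50 mm (y) inside ribs that stand 9 mm above the floor; a mailer lies in it with its 51 mm side along the carrier's x. Pocket centres are 62 mm (x) and 70 mm (y) apart.
- pocket1 (a point): Centre of the front left pocket, on the floor, 5 mm above the bench; axes as the carrier's. The pocket is 59 mm (x) by 50 mm (y) inside ribs that stand 9 mm above the floor; a mailer lies in it with its 51 mm side along the carrier's x. Pocket centres are 62 mm (x) and 70 mm (y) apart.
- pocket2 (a point): Centre of the back right pocket, on the floor, 5 mm above the bench; axes as the carrier's. The pocket is 59 mm (x) by 50 mm (y) inside ribs that stand 9 mm above the floor; a mailer lies in it with its 51 mm side along the carrier's x. Pocket centres are 62 mm (x) and 70 mm (y) apart.
- pocket3 (a point): Centre of the back left pocket, on the floor, 5 mm above the bench; axes as the carrier's. The pocket is 59 mm (x) by 50 mm (y) inside ribs that stand 9 mm above the floor; a mailer lies in it with its 51 mm side along the carrier's x. Pocket centres are 62 mm (x) and 70 mm (y) apart.
- bore_right (a point): Centre of the bore of the right eye, on its outer face (52 mm above the bench); y along the bore, pointing into the carrier.
- bore_left (a point): Centre of the bore of the left eye, on its outer face.
- hinge (a point): Middle of the lid's hinge axis, 31.5 mm above the bench at the tray's back edge; the axis runs along the carrier's y.
- lid (a joint): Lid angle in rad: 0 shut (level), grows as the front edge swings up and away from the robot, stop at 1.75. No spring: it balances near 1.5, falls shut below that and rests open against the stop above it. Flat grey metal lid 146 by 156 by 5 mm, 0.25 kg, top 34 mm above the bench when shut.
- lid_bar (a point): Middle of the lid's carrying bar: round, 10 mm diameter, 84 mm long along the carrier's y, on arms at its ends. Lid shut, it lies 174 mm towards the robot from the hinge axis and 28.5 mm above it; it moves in a circle about that axis, with free space all round between the arms. It turns easily in a light pinch (20 N) from above, so the tool can point down all the way.
- rod: Locking rod: weighted square steel grip 26 by 46 (its y) by 26 mm, origin at its centre, and a round rod of 10 mm diameter, 198 mm long, from the grip's middle along the body's +y, with a 10 mm bullet nose. 0.18 kg, balances about 10 mm from the origin towards the rod: it lies level on the bench, origin 13 mm up, on any of the grip's four long sides.
- rod_tip (a point): Tip of the rod's nose, 221 mm from the grip's centre along the body's +y. With the rod home (grip against the right eye) it stands 22 mm out of the left eye.
- mailer_0: Closed teal plastic slide mailer, a flat box 42 mm (its x) by 51 mm (its y) by 18 mm high, 40 g, lying flat; origin at the centre of its underside, z up. All mailers are alike. Two, three or four are present; the others are absent (None).
- mailer_1: Closed teal plastic slide mailer, a flat box 42 mm (its x) by 51 mm (its y) by 18 mm high, 40 g, lying flat; origin at the centre of its underside, z up. All mailers are alike. Two, three or four are present; the others are absent (None).
- mailer_2: Closed teal plastic slide mailer, a flat box 42 mm (its x) by 51 mm (its y) by 18 mm high, 40 g, lying flat; origin at the centre of its underside, z up. All mailers are alike. Two, three or four are present; the others are absent (None).
- mailer_3: Closed teal plastic slide mailer, a flat box 42 mm (its x) by 51 mm (its y) by 18 mm high, 40 g, lying flat; origin at the centre of its underside, z up. All mailers are alike. Two, three or four are present; the others are absent (None).
- cup: Bystander: white sample cup with no coloured lid, 59 mm wide, 66 mm high, standing loose at the back right; origin at the centre of its underside.
- clock: Bystander: small white timer, 62 by 66 by 16 mm, lying loose at the back left of the carrier; origin at the centre of its underside.
Mind the look-alikes: they are no part of the job. Leave any blue or white look-alike of the mailer_3 alone.

How it is judged (in metres and radians):
On the way, in this order (a step that is already met when the one before it is completed fails the run):
1. the lid is open past its balance point and stays there with nothing touching it (value of joint lid above 1.6 rad and contact force between each of the arm, the fingers and carrier below 0.1 N), for 0.4 s.
2. every mailer lies flat in a pocket, let go, with the lid still open ((horizontal distance between mailer_0 and pocket0 below 0.012 m or horizontal distance between mailer_0 and pocket1 below 0.012 m or horizontal distance between mailer_0 and pocket2 below 0.012 m or horizontal distance between mailer_0 and pocket3 below 0.012 m) and z of mailer_0 in the frame of carrier between 0 and 0.01 m and angle between each of mailer_0, mailer_1, mailer_2, mailer_3's own z axis and vertical below 0.15 rad and (horizontal distance between mailer_1 and pocket0 below 0.012 m or horizontal distance between mailer_1 and pocket1 below 0.012 m or horizontal distance between mailer_1 and pocket2 below 0.012 m or horizontal distance between mailer_1 and pocket3 below 0.012 m) and z of mailer_1 in the frame of carrier between 0 and 0.01 m and (horizontal distance between mailer_2 and pocket0 below 0.012 m or horizontal distance between mailer_2 and pocket1 below 0.012 m or horizontal distance between mailer_2 and pocket2 below 0.012 m or horizontal distance between mailer_2 and pocket3 below 0.012 m) and z of mailer_2 in the frame of carrier between 0 and 0.01 m and (horizontal distance between mailer_3 and pocket0 below 0.012 m or horizontal distance between mailer_3 and pocket1 below 0.012 m or horizontal distance between mailer_3 and pocket2 below 0.012 m or horizontal distance between mailer_3 and pocket3 below 0.012 m) and z of mailer_3 in the frame of carrier between 0 and 0.01 m and value of joint lid above 1.3 rad and contact force between the fingers and mailer_0 below 0.1 N and contact force between the fingers and mailer_1 below 0.1 N and contact force between the fingers and mailer_2 below 0.1 N and contact force between the fingers and mailer_3 below 0.1 N), for 0.2 s.
3. the lid is shut again (value of joint lid below 0.06 rad), for 0.2 s.
4. the rod has passed the right eye and the lid's eye (x of rod_tip in the frame of carrier between -0.018 and -0.004 m and z of rod_tip in the frame of carrier between 0.044 and 0.06 m and angle between the y axis of rod and the y axis of carrier, either way round below 0.08 rad and y of rod_tip in the frame of carrier above 0.006 m and y of rod in the frame of carrier below -0.05 m and value of joint lid below 0.08 rad), for 0.1 s.
At the end, for the whole second after the job is handed in: Every mailer present lies flat in a pocket (within 12 mm of its centre), the lid is shut (under 0.08 rad), and the rod runs from the right through all three eyes with at most 8 mm between its grip and the right eye, at rest ((horizontal distance between mailer_0 and pocket0 below 0.012 m or horizontal distance between mailer_0 and pocket1 below 0.012 m or horizontal distance between mailer_0 and pocket2 below 0.012 m or horizontal distance between mailer_0 and pocket3 below 0.012 m) and z of mailer_0 in the frame of carrier between 0 and 0.01 m and angle between each of mailer_0, mailer_1, mailer_2, mailer_3's own z axis and vertical below 0.15 rad and (horizontal distance between mailer_1 and pocket0 below 0.012 m or horizontal distance between mailer_1 and pocket1 below 0.012 m or horizontal distance between mailer_1 and pocket2 below 0.012 m or horizontal distance between mailer_1 and pocket3 below 0.012 m) and z of mailer_1 in the frame of carrier between 0 and 0.01 m and (horizontal distance between mailer_2 and pocket0 below 0.012 m or horizontal distance between mailer_2 and pocket1 below 0.012 m or horizontal distance between mailer_2 and pocket2 below 0.012 m or horizontal distance between mailer_2 and pocket3 below 0.012 m) and z of mailer_2 in the frame of carrier between 0 and 0.01 m and (horizontal distance between mailer_3 and pocket0 below 0.012 m or horizontal distance between mailer_3 and pocket1 below 0.012 m or horizontal distance between mailer_3 and pocket2 below 0.012 m or horizontal distance between mailer_3 and pocket3 below 0.012 m) and z of mailer_3 in the frame of carrier between 0 and 0.01 m and value of joint lid below 0.08 rad and y of rod_tip in the frame of carrier above 0.102 m and y of rod in the frame of carrier below -0.05 m and x of rod_tip in the frame of carrier between -0.018 and -0.004 m and z of rod_tip in the frame of carrier between 0.044 and 0.06 m and angle between the y axis of rod and the y axis of carrier, either way round below 0.08 rad and linear speed of rod below 0.02 m/s); the robot touches nothing.
It fails at once if the sample cup or the timer is moved by more than 3 cm (distance of any of cup, clock from where it was at the start of the episode above 0.03 m).
Of mailer_0, mailer_1, mailer_2, mailer_3 only 2 to 4 are there at a start; the rules pass over those that are not, and their reading is None.
At some moment in a run one of mailer_0, mailer_1, mailer_2, mailer_3, rod may be knocked a few centimetres aside while the robot is not near it.
Once in a run the grip may slacken for a moment while it holds something.
It also fails if it takes over 210 s, if anything falls off the work surface, if the arm or the gripper's body presses on something with over 40 N, if the wrist force passes 120 N, or if a joint passes its speed limit or range.

ROBOT

A 6-joint arm with a two-finger parallel gripper is mounted at the origin on a cart in front of the work surface, level with it; the furniture and walls round the work are solid. World frame = base frame: x ahead of the robot, y to its left, z up, the work surface at z = 0. Lengths are in mm, angles in rad, forces in N, time in s.
With the tool pointing down it reaches from about 400 to 825 mm from the base axis. Payload 7 kg.
Tool frame: the origin (TCP) lies at the very end of the fingers, on their centre line; the grasp point (between the pads) lies 19 mm behind it; z points along the fingers, y is the direction in which the jaws open and shut (so a half turn about z gives the same grasp; the last joint's range is limited). The gripper opens to 85 mm and grips with 20 to 120 N. Pads are 22 mm wide; open, the fingers measure 114 mm over their backs; the gripper's body (76 mm by 85 mm) begins 54 mm behind the grasp point. The pads swing forward as they close: fully open they stand 13 mm farther back than shut.
Start: joints at [1.392, 0.359, 0.012, 0, -1.224, -0.288], TCP at [303.775, 602.757, 231.302] pointing down, gripper open.
Joint ranges: [-3.07, 3.07], [-1.43, 2.12], [-1.02, 1.25], [-3.03, 1.67], [-3.05, -0], [-3.03, 3.03]. Speed limits (rad/s): [2.39, 2.39, 3.01, 3.14, 3.14, 3.14].

INTERFACE

Orientations are given as a unit quaternion [w, x, y, z].
In Python, from workcell import monitor, optics, order gives the robot as it stands.
- The arm moves only by the shell command python3 -m crank 'ROWS'. ROWS is JSON, a list that holds one entry, the list of rows, each a list of 7 numbers: the shift along the tool's x, y, z in cm, then the turn, a rotation vector about the tool's x, y, z in rad, then the opening, from 0 (shut) to 1 (fully open). In form: [[[dx, dy, dz, rx, ry, rz, hand], ...]]. A call has 1 to 10 rows; each row shifts and turns the commanded pose from where the row before left it, along the tool's axes as they then stand; what a row does not reach is not made up. A row lasts 1/8 s, in which the tool goes at most 62.5 mm and 10.7 degrees, less where a joint would pass 70% of its speed; a pose out of reach is approached as far as the arm can. A call is refused whole if a number of a shift passes 6.25 or a number of a turn 0.188, either way. A call with a gripper value outside its range is refused whole. The fingers move at their own pace and stop on an object; the grip force is fixed at half the most. Time passes only in rows, so rows that do not move let the fingers close. It gives the time, the measured TCP pose, the force and the opening at its end, in the units of the state.
- monitor.get_obs(): the state, without advancing time (a new reading comes with each control period).
- optics.camera(name): name is "scene" or "side" or "wrist"; returns (picture, depth): 480x640x3 uint8, blue, green, red; 480x640 float32, mm along the optical axis (not along the pixel's ray), 0 where there is no reading.
- optics.camera_model(name): a dict with "camera_matrix" (3x3 intrinsics, pixels), "distortion" ([k1, k2, p1, p2, k3] as OpenCV has them; the pictures are not rectified), "rvec" (rotation vector, rad) and "tvec" (3), from world to camera coordinates, as OpenCV has them; the wrist camera has in their place "tool_from_camera" (4x4, takes a point from camera to tool coordinates, whose origin is the TCP and whose axes are the flange's). Camera axes: x right, y down, z forward; pixel columns grow to the right and rows downward; lengths in mm; the calibration is good to about 2 mm. A picture is of the moment at which its call begins: read the wrist's pose just before it. camera_model takes no time and is no camera call.
- order.close_job(): hands the job in, once; it reports no verdict.
The state is a dict: "time_s": time; "joint_pos": joint angles; "qd": joint speeds; "joint_torque": joint torques, N m; "position": TCP position; "eef_rot": TCP orientation; "wrist_force": force on the tool from outside, world axes, zero at the start; "moment": the same for the moment, N m; "width": opening from 0.0 (shut) to 1.0 (fully open).
Only numpy, scipy, OpenCV 4.12 (cv2) and the standard library are available. Lean on these libraries where they do the work, as an engineer would, in place of code of your own. Each camera call takes 0.05 s, during which the arm holds its last target.

## Working session

There is one attempt and no reset: what is moved stays moved. The work goes in short steps, Python scripts to look and compute and a shell command to move; the robot and the scene stay as the last step left them, time stands still between calls to the robot, and variables do not carry over. Pictures are saved under pics/ and viewed, and the job is handed in when it is done.

```bash
ls; mkdir -p pics; python3 - <<'E'
from workcell import monitor, optics
import cv2
print(monitor.get_obs())
for n in ("scene","side","wrist"):
    p,d=optics.camera(n); cv2.imwrite(f"pics/{n}0.png",p); m=optics.camera_model(n); print(n,m, (d>0).mean())
E
```

```text
pics
{'time_s': 0.0, 'joint_pos': array([ 1.39212401e+00,  3.59358599e-01,  1.10519781e-02, -3.35905534e-04,
       -1.22408964e+00, -2.88093289e-01]), 'qd': array([ 0.00115803,  0.00020512, -0.00143532,  0.00142689, -0.00020719,
       -0.00136263]), 'joint_torque': array([-9.82878119e-04, -5.83331358e+01,  2.93431860e+01,  6.93743393e+00,
       -5.91669901e-03, -1.16915757e-05]), 'position': array([303.56585615, 602.34789647, 230.38154196]), 'eef_rot': array([ 8.07406063e-04,  9.72876069e-01, -2.31325506e-01, -1.13932277e-04]), 'wrist_force': array([-0.36464678, -1.75306779, -0.86467337]), 'moment': array([ 0.00840822, -0.03109192,  0.02651023]), 'width': 1.0016466279049085}
scene {'camera_matrix': array([[456.35618136,   0.        , 322.84056182],
       [  0.        , 456.35618136, 236.48014641],
       [  0.        ,   0.        ,   1.        ]]), 'distortion': array([-0.03735398,  0.        ,  0.        ,  0.        ,  0.        ]), 'rvec': array([ 2.01048848, -1.07344481,  0.55432615]), 'tvec': array([-354.76209243,  346.81795173,  754.43859199])} 0.9960514322916667
side {'ca
[... 337 characters left out ...]
4905,  239.25632245,  706.62590851])} 0.9958528645833333
wrist {'camera_matrix': array([[336.91535051,   0.        , 320.78304235],
       [  0.        , 336.91535051, 245.48505845],
       [  0.        ,   0.        ,   1.        ]]), 'distortion': array([-0.04060562,  0.        ,  0.        ,  0.        ,  0.        ]), 'tool_from_camera': array([[-5.13645162e-04, -9.54621252e-01, -2.97822096e-01,
         7.46694621e+01],
       [ 9.99999857e-01, -5.35155471e-04, -9.31530397e-06,
         9.96560103e-01],
       [-1.50488537e-04, -2.97822058e-01,  9.54621391e-01,
        -1.43283024e+02],
       [ 0.00000000e+00,  0.00000000e+00,  0.00000000e+00,
         1.00000000e+00]])} 0.995947265625
```

View pics/scene0.png

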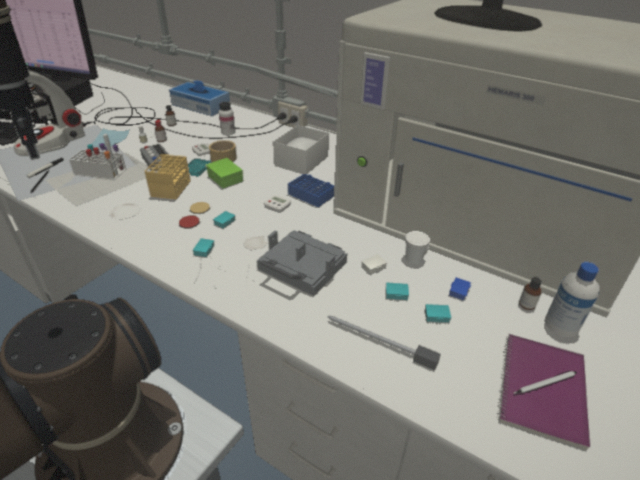

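View pics/side0.png

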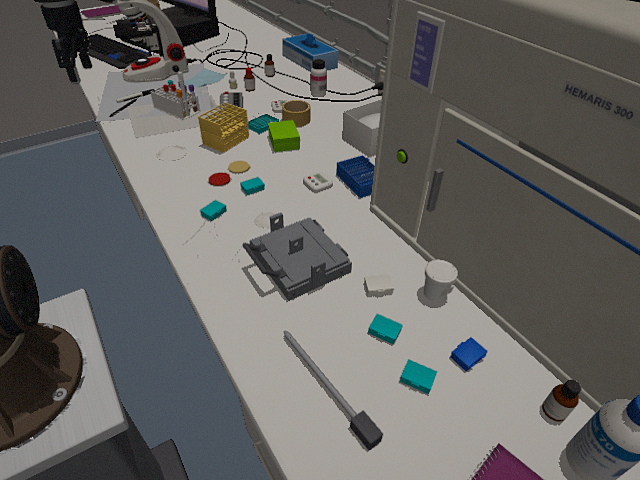

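View pics/wrist0.png

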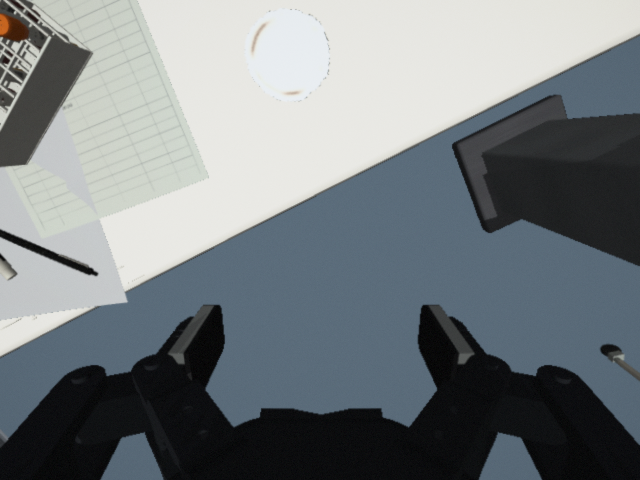

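Scene shows carrier near (303,262) with its bar toward the robot at (280,285). The rod lies at (330,318) to (427,356), grip on the right. 

Mailer candidates (scene px):
- Teal boxes at (225,219), (204,247), (397,291) and (438,313): chosen, they match the description.
- Blue box (460,288), white box (374,264), teal rack (199,167) and green box (225,172): look-alikes, left alone.

The cup is at (417,248) and the timer at (278,203).

```bash
cat > h.py <<'E'
import numpy as np, cv2
from workcell import monitor, optics
from scipy.spatial.transform import Rotation as R
def q2R(q): return R.from_quat([q[1],q[2],q[3],q[0]]).as_matrix()
def pose(obs=None):
    o=obs or monitor.get_obs(); T=np.eye(4); T[:3,:3]=q2R(o["eef_rot"]); T[:3,3]=o["position"]; return T
def grab(n):
    T=pose(); p,d=optics.camera(n); m=optics.camera_model(n)
    if n=="wrist": C=T@m["tool_from_camera"]
    else:
        E=np.eye(4); E[:3,:3]=cv2.Rodrigues(m["rvec"])[0]; E[:3,3]=m["tvec"]; C=np.linalg.inv(E)
    return dict(p=p,d=d,K=m["camera_matrix"],D=m["distortion"],C=C)
def rays(g,px):
    u=cv2.undistortPoints(np.asarray(px,float).reshape(-1,1,2),g["K"],g["D"])[:,0]
    return np.c_[u,np.ones(len(u))]@g["C"][:3,:3].T
def onz(g,px,z):
    r=rays(g,px); c=g["C"][:3,3]; return c+r*((z-c[2])/r[:,2])[:,None]
def cloud(g,mask=None):
    v,u=np.nonzero((g["d"]>0) if mask is None else (mask&(g["d"]>0)))
    r=rays(g,np.c_[u,v]); return g["C"][:3,3]+r*g["d"][v,u][:,None], np.c_[u,v]
def tri(g1,p1,g2,p2):
    a,b=g1["C"][:3,3],g2["C"][:3,3]; r=rays(g1,p1)[0]; s=rays(g2,p2)[0]
    t=np.linalg.lstsq(np.c_[r,-s],b-a,rcond=None)[0]
    A,B=a+r*t[0],b+s*t[1]; return (A+B)/2,np.linalg.norm(A-B)
def teal(g):
    h=cv2.cvtColor(g["p"],cv2.COLOR_BGR2HSV); return (h[...,0]>80)&(h[...,0]<98)&(h[...,1]>120)&(h[...,2]>60)
def mailers(g,z0=0):
    n,l,s,c=cv2.connectedComponentsWithStats(teal(g).astype(np.uint8)); out=[]
    for i in range(1,n):
        if s[i,4]<60: continue
        P,px=cloud(g,l==i); zt=np.percentile(P[:,2],95)
        top=P[P[:,2]>zt-5]
        (cx,cy),(w,h),a=cv2.minAreaRect(top[:,:2].astype(np.float32))
        if w<h: w,h,a=h,w,a+90
        out.append((c[i].round(0),round(cx,1),round(cy,1),round(zt,1),round(w,1),round(h,1),round((a+90)%180-90,1)))
    return out
E
python3 - <<'E'
from h import *
for n in("scene","side"):
    g=grab(n)
    for m in mailers(g): print(n,*m)
    P,px=cloud(g); h=cv2.cvtColor(g["p"],cv2.COLOR_BGR2HSV)
    print(n,"table z",np.median(P[(abs(P[:,0]-600)<200)&(abs(P[:,1])<400),2]))
    k=(P[:,0]>350)&(P[:,0]<800)&(abs(P[:,1])<450)
    # orthographic raster of the point cloud
    im=np.zeros((480,720,3),np.uint8)+60
    i=((800-P[k,0])).astype(int).clip(0,479); j=((450-P[k,1])*0.8).astype(int).clip(0,719)
    im[i,j]=g["p"][px[k,1],px[k,0]]
    cv2.imwrite(f"pics/o_{n}.png",im)
E
```

```text
scene [224. 218.] 578.7 282.8 20.3 45.5 33.2 4.3
scene [203. 246.] 457.8 239.3 19.9 46.3 32.1 25.2
scene [397. 289.] 592.8 -236.9 19.4 45.7 35.1 -60.9
scene [437. 311.] 580.1 -340.7 19.1 47.3 36.0 -61.4
scene table z 65.23418866501515
side [261. 123.] 751.3 565.9 17.7 88.7 66.7 15.2
side [252. 185.] 580.7 282.0 17.4 50.6 41.8 0.8
side [213. 210.] 459.4 240.4 17.5 53.5 40.2 23.3
side [384. 328.] 593.8 -238.2 18.7 50.7 38.8 -61.0
side [418. 376.] 580.7 -342.2 18.5 49.7 41.2 -58.1
side table z 92.55008730655334
```

```bash
python3 - <<'E'
import cv2
a=cv2.imread('pics/scene0.png')[180:380,180:460]; b=cv2.imread('pics/side0.png')[150:460,190:500]
cv2.imwrite('pics/c1.png',cv2.resize(a,None,fx=2.8,fy=2.8,interpolation=2)); cv2.imwrite('pics/c2.png',cv2.resize(b,None,fx=1.9,fy=1.9,interpolation=2))
E
```

```text
(no output)
```

View pics/c1.png

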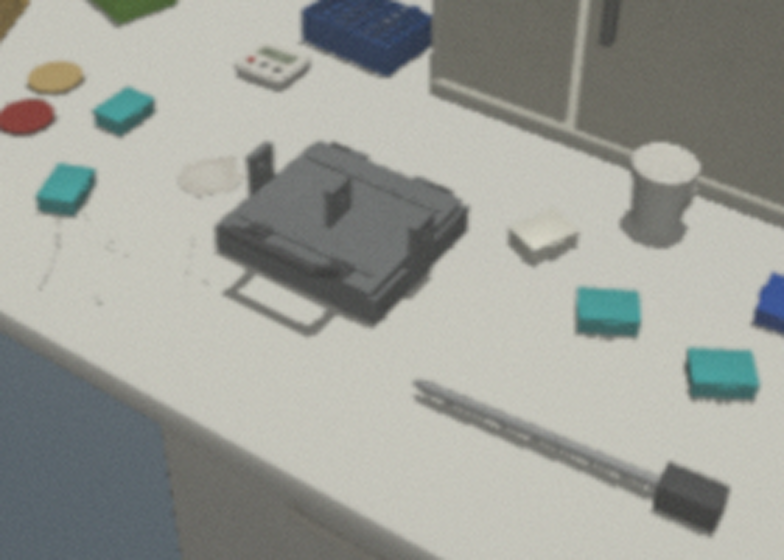

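View pics/c2.png

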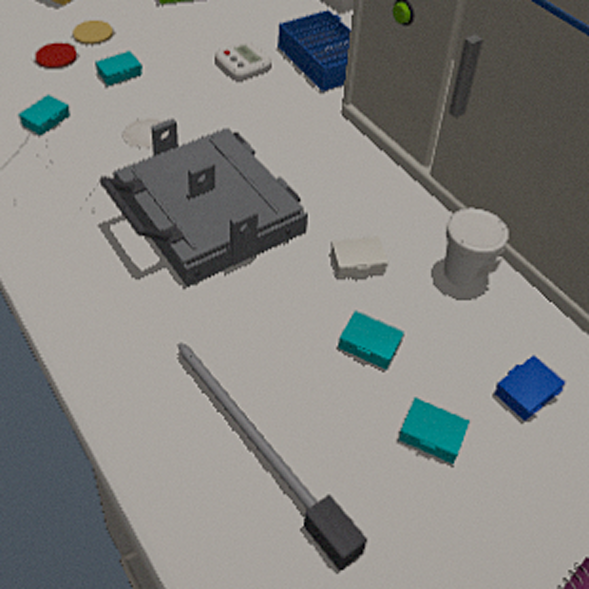

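The crops confirm four plain teal boxes: right pair (397,291) and (438,313), left pair (225,219) and (204,247). The white and blue boxes are clearly different. Next I'll measure the carrier, rod and bar roughly.

```bash
python3 - <<'E'
from h import *
for n in("scene","side"):
    g=grab(n); P,px=cloud(g); h=cv2.cvtColor(g["p"],cv2.COLOR_BGR2HSV)[px[:,1],px[:,0]]
    V=h[:,2]
    k=(abs(P[:,1])<150)&(P[:,0]>420)&(P[:,0]<760)&(V<140)&(P[:,2]>22)&(P[:,2]<120)
    Q=P[k]
    print(n,"n",k.sum(), np.histogram(Q[:,2],bins=range(20,100,5)))
    t=Q[(Q[:,2]>29)&(Q[:,2]<39)]; print("lid/rim",cv2.minAreaRect(t[:,:2].astype(np.float32)),t[:,:2].mean(0))
    e=Q[(Q[:,2]>50)]; 
    im=np.zeros((600,600,3),np.uint8)
    for p in Q:
        c=int(np.clip((p[2]-20)*4,30,255)); cv2.circle(im,(int(300-(p[1])*2),int(600-(p[0]-450)*2)),1,(c,255-c,255 if p[2]>50 else 0),-1)
    cv2.imwrite(f"pics/car_{n}.png",im)
    r=(P[:,1]<-120)&(P[:,1]>-480)&(P[:,0]<560)&(P[:,0]>380)&(V<150)&(P[:,2]>5)&(P[:,2]<40)
    Q=P[r]; gr=Q[Q[:,2]>21]; print("rod n",r.sum(),"grip",cv2.minAreaRect(gr[:,:2].astype(np.float32)),gr[:,:2].mean(0),np.percentile(gr[:,2],95))
    print("all",cv2.minAreaRect(Q[:,:2].astype(np.float32)))
E
```

```text
scene n 2994 (array([  60,  120, 1873,  425,   69,   66,   42,   72,  173,   93,    1,
          0,    0,    0,    0]), array([20, 25, 30, 35, 40, 45, 50, 55, 60, 65, 70, 75, 80, 85, 90, 95]))
lid/rim ((552.8816528320312, -1.388275146484375), (173.81468200683594, 156.62750244140625), 87.77458953857422) [550.04654577  -1.90621186]
rod n 810 grip ((453.8741760253906, -369.6818542480469), (26.901811599731445, 45.56092071533203), 5.1015167236328125) [ 452.68749557 -370.40333358] 27.644103812226614
all ((496.77099609375, -270.7293701171875), (122.25477600097656, 241.6066131591797), 1.9835809469223022)
side n 4672 (array([  88,  220, 2983,  582,  117,  120,   81,   80,  242,  159,    0,
          0,    0,    0,    0]), array([20, 25, 30, 35, 40, 45, 50, 55, 60, 65, 70, 75, 80, 85, 90, 95]))
lid/rim ((554.9307250976562, 1.967254638671875), (181.1929473876953, 154.1545867919922), 89.5035629272461) [551.8766439   -4.39907964]
rod n 1416 grip ((454.4984436035156, -369.0564880371094), (26.11710548400879, 47.06501388549805), 4.4622802734375) [ 453.91165352 -370.2684048 ] 26.60094505757567
all ((497.4094543457031, -269.464111328125), (121.00682067871094, 243.213134765625), 2.0390920639038086)
```

View pics/car_side.png

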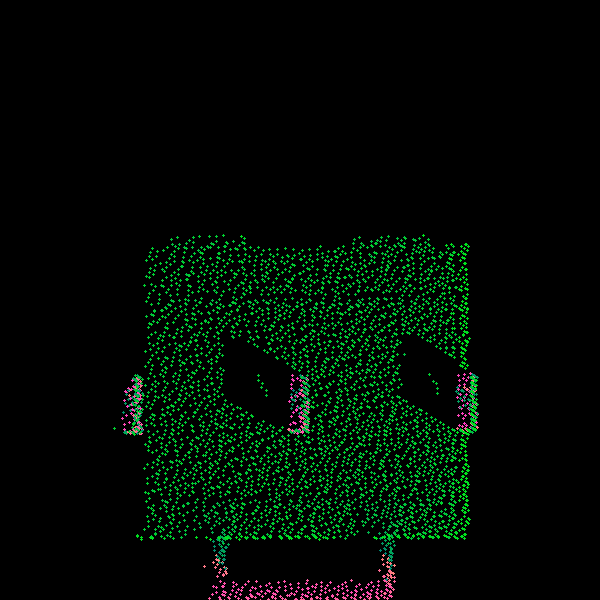

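```bash
cat > plan.py <<'E'
import sys
from h import *
# usage: plan.py x y z yaw_deg  -> shift in cm (tool axes now), turn rotvec (tool axes), min rows
def go(x,y,z,psi):
    T=pose(); d=T[:3,:3].T@(np.array([x,y,z])-T[:3,3])/10
    c,s=np.cos(np.radians(psi)),np.sin(np.radians(psi))
    G=np.array([[c,s,0],[s,-c,0],[0,0,-1]]).T
    rv=R.from_matrix(T[:3,:3].T@G).as_rotvec()
    print("at",T[:3,3].round(1),"shift cm",d.round(2),"turn",rv.round(3),"rows>=",round(max(np.linalg.norm(d)/6.25,np.linalg.norm(rv)/.186),2), "after-turn shift", (G.T@(np.array([x,y,z])-T[:3,3])/10).round(2))
if __name__=="__main__": go(*map(float,sys.argv[1:5]))
E
python3 plan.py 530 -20 230 -90
python3 -m crank '[[[4.0,3.8,0,0,0,0,1],[4.0,3.8,0,0,0,0,1],[4.0,3.8,0,0,0,0,1],[4.0,3.8,0,0,0,0,1],[4.0,3.8,0,0,0,0,1],[4.0,3.8,0,0,0,0,1]]]'
```

```text
at [303.7 602.7 231.1] shift cm [48.23 45.42  0.13] turn [ 0.    -0.     1.104] rows>= 10.6 after-turn shift [ 62.27 -22.63   0.11]
time_s: 1.1
position: [415.8, 289.5, 231.6]
eef_rot: [-0.0, 0.973, -0.231, 0.0]
wrist_force: [1.6, -0.2, 1.0]
width: 1.006
```

```bash
python3 -m crank '[[[4.0,3.8,0,0,0,0.184,1],[4.0,3.8,0,0,0,0.184,1],[4.0,3.8,0,0,0,0.184,1],[4.0,3.8,0,0,0,0.184,1],[4.0,3.8,0,0,0,0.184,1],[0,0,0,0,0,0.184,1],[0,0,0,0,0,0,1]]]'; python3 plan.py 530 -20 230 -90
```

```text
time_s: 1.98
position: [409.2, 24.2, 231.7]
eef_rot: [-0.001, 0.707, -0.707, 0.0]
wrist_force: [0.0, 0.8, 0.6]
width: 1.0
at [409.2  24.2 231.7] shift cm [  4.42 -12.08   0.18] turn [-0.001  0.001  0.   ] rows>= 2.06 after-turn shift [  4.42 -12.08   0.17]
```

```bash
python3 -m crank '[[[1.5,-4,0,0,0,0,1],[1.5,-4,0,0,0,0,1],[1.4,-4,0,0,0,0,1],[0,0,0,0,0,0,1],[0,0,0,0,0,0,1]]]'; python3 - <<'E'
from h import *
g=grab("wrist"); cv2.imwrite("pics/w1.png",g["p"]); import pickle; pickle.dump(g,open("w1.pkl","wb"))
E
```

```text
time_s: 2.6
position: [528.9, -19.0, 230.6]
eef_rot: [0.001, 0.708, -0.706, -0.0]
wrist_force: [0.4, -0.4, 0.8]
width: 1.0
```

View pics/w1.png

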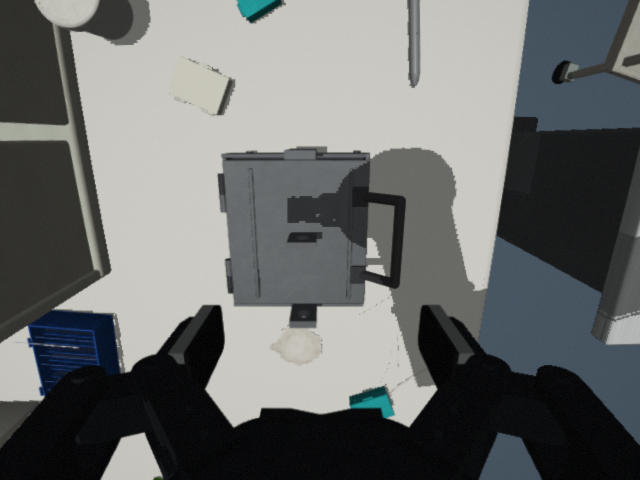

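The wrist view shows the carrier from (225,152) to (368,305), with its bar along u≈398 from v=198 to 285. The eyes are at (305,152), (303,237) and (303,315), and the rod tip is at (415,82).

```bash
python3 - <<'E'
from h import *
import pickle
g=pickle.load(open("w1.pkl","rb")); P,px=cloud(g)
V=g["p"][px[:,1],px[:,0]].max(1)
u,v=px.T
print("bench z near:",np.median(P[(u>150)&(u<200)&(v>150)&(v<250),2]))
# lid: contour pts at left/right/top
k=(u>215)&(u<375)&(v>140)&(v<330)
lid=P[k&(abs(P[:,2]-34)<3)]; print("lid z",np.median(lid[:,2]), cv2.minAreaRect(lid[:,:2].astype(np.float32)))
for nm,(a,b,c,d) in dict(R=(280,330,140,165),M=(280,330,222,248),L=(285,322,300,330)).items():
    q=P[(u>=a)&(u<b)&(v>=c)&(v<d)]; q=q[q[:,2]>58]; print(nm,q.min(0).round(1),q.max(0).round(1),q.mean(0).round(1),len(q), np.percentile(q[:,2],90))
q=P[(u>380)&(u<412)&(v>192)&(v<292)&(V<110)]; q=q[q[:,2]>50]; print("bar",q.min(0),q.max(0)); 
top=q[(abs(q[:,1])<30)]; print("bar top",np.percentile(top[:,2],[50,90,98]), "x range",np.percentile(top[:,0],[2,50,98]))
t=top[top[:,2]>np.percentile(top[:,2],50)]; print("bar line x=a*y+b",np.polyfit(t[:,1],t[:,0],1), "mean z",t[:,2].mean())
# wall outer edges z~29
q=P[k&(P[:,2]>22)&(P[:,2]<40)]; print("carrier",q.min(0),q.max(0))
# edges by row scan
for yy in (-70,-50,-30,30,50,70):
    r=q[abs(q[:,1]-yy)<2.5]; print(yy,"x",r[:,0].min().round(1),r[:,0].max().round(1))
for xx in (500,520,580,600,620):
    r=q[abs(q[:,0]-xx)<2.5]; print(xx,"y",r[:,1].min().round(1),r[:,1].max().round(1))
E
```

```text
bench z near: 0.20599011412201662
lid z 34.6956543385987 ((554.5704956054688, -0.13149261474609375), (151.48989868164062, 163.7970733642578), 0.09073302894830704)
R [532.1 -87.7  66.4] [560.2 -80.8  70.3] [545.9 -84.3  68.5] 291 69.43598352971213
M [532.3  -4.3  58.4] [560.    1.6  71.2] [546.1  -2.   67. ] 254 69.34422453706183
L [532.6  79.2  58.1] [559.9  88.3  70.5] [546.   82.5  66.6] 311 69.37909457561051
bar [447.58129884 -47.28378474  50.31108205] [469.30443317  46.91784019  67.60629449]
bar top [64.97418532 66.13292831 66.94251186] x range [448.41021299 453.89059422 457.87146988]
bar line x=a*y+b [-4.89026688e-04  4.53157522e+02] mean z 65.7343103528708
carrier [476.23352588 -84.06686053  22.10990018] [630.38452359  83.61305255  39.99971781]
-70 x 479.2 623.9
-50 x 479.2 629.3
-30 x 479.5 629.8
30 x 478.9 629.7
50 x 479.4 629.2
70 x 479.6 622.9
500 y -84.0 82.9
520 y -84.0 82.9
580 y -83.8 83.2
600 y -83.9 83.6
620 y -83.0 83.5
```

```bash
python3 plan.py 453 0 43 -90; python3 -m crank '[[[-0.5,2.0,1.5,0,0,0,0.35],[-0.5,2.0,1.5,0,0,0,0.35],[-0.5,2.0,1.5,0,0,0,0.35],[-0.4,1.6,1.5,0,0,0,0.35],[0,0,1.5,0,0,0,0.35],[0,0,1.5,0,0,0,0.35],[0,0,1.5,0,0,0,0.35],[0,0,0,0,0,0,0.35]]]';python3 plan.py 453 0 42 -90
```

```text
at [528.7 -18.9 231. ] shift cm [-1.91  7.55 18.81] turn [ 0.001 -0.     0.003] rows>= 3.26 after-turn shift [-1.89  7.57 18.8 ]
time_s: 3.65
position: [452.0, -0.2, 126.0]
eef_rot: [0.0, 0.708, -0.706, -0.0]
wrist_force: [-0.4, 0.3, 0.2]
width: 0.349
at [ 4.52e+02 -2.00e-01  1.26e+02] shift cm [-0.02 -0.11  8.4 ] turn [ 0.001 -0.     0.002] rows>= 1.34 after-turn shift [-0.02 -0.1   8.4 ]
```

```bash
python3 -m crank '[[[0,-0.1,2,0,0,0.002,0.35],[0,0,2,0,0,0,0.35],[0,0,2,0,0,0,0.35],[0,0,1.6,0,0,0,0.35],[0,0,0.8,0,0,0,0.35],[0,0,0,0,0,0,0],[0,0,0,0,0,0,0],[0,0,0,0,0,0,0],[0,0,0,0,0,0,0]]]';python3 -c "
from workcell import monitor
print(monitor.get_obs())"
```

```text
time_s: 4.78
position: [454.6, -0.2, 42.8]
eef_rot: [0.001, -0.706, 0.708, -0.0]
wrist_force: [-1.2, 0.5, 2.8]
width: 0.093
{'time_s': 4.775, 'joint_pos': array([ 4.35187497e-01,  2.21031063e-01, -7.01809990e-01,  1.32947194e-04,
       -6.46832142e-01, -4.37104747e-01]), 'qd': array([ 0.00088661,  0.00171305, -0.00152564,  0.00099515,  0.00033217,
       -0.00200032]), 'joint_torque': array([ -0.40559879, -35.73450565,  18.20919871,   4.33798   ,
         0.08816564,  -0.03882913]), 'position': array([ 4.54597492e+02, -1.99055824e-01,  4.28425006e+01]), 'eef_rot': array([ 5.13944601e-04, -7.06466022e-01,  7.07746736e-01, -2.29835606e-04]), 'wrist_force': array([-1.19488643,  0.53619837,  2.79588995]), 'moment': array([0.26750974, 0.19821923, 0.04479096]), 'width': 0.09265389702542715}
```

```bash
python3 - <<'E'
import numpy as np
r=17.63;a=.1624+np.arange(0,1.71,.1); x=-r*np.cos(a); z=r*np.sin(a)
for i in range(17): print(round(.1*(i+1),1), "ty",round(-(x[i+1]-x[i]),2),"tz",round(-(z[i+1]-z[i]),2))
E
python3 -m crank '[[[0,0,0,0,0,0,0],[0,-0.37,-1.72,0,0,0,0],[0,-0.55,-1.68,0,0,0,0],[0,-0.71,-1.61,0,0,0,0],[0,-0.87,-1.54,0,0,0,0]]]'
```

```text
0.1 ty -0.37 tz -1.72
0.2 ty -0.54 tz -1.68
0.3 ty -0.71 tz -1.61
0.4 ty -0.86 tz -1.54
0.5 ty -1.01 tz -1.44
0.6 ty -1.15 tz -1.33
0.7 ty -1.28 tz -1.21
0.8 ty -1.39 tz -1.08
0.9 ty -1.49 tz -0.93
1.0 ty -1.58 tz -0.78
1.1 ty -1.65 tz -0.62
1.2 ty -1.7 tz -0.45
1.3 ty -1.74 tz -0.28
1.4 ty -1.76 tz -0.1
1.5 ty -1.76 tz 0.07
1.6 ty -1.74 tz 0.25
1.7 ty -1.71 tz 0.42
time_s: 5.4
position: [477.9, -0.3, 107.6]
eef_rot: [-0.001, -0.706, 0.708, 0.001]
wrist_force: [0.9, 5.3, -3.6]
width: 0.09
```

Gentle forces; continuing the swing.

```bash
python3 -m crank '[[[0,-1.01,-1.44,0,0,0,0],[0,-1.15,-1.33,0,0,0,0],[0,-1.28,-1.21,0,0,0,0],[0,-1.39,-1.08,0,0,0,0],[0,-1.49,-0.93,0,0,0,0],[0,-1.58,-0.78,0,0,0,0],[0,-1.65,-0.62,0,0,0,0]]]'; python3 -m crank '[[[0,-1.7,-0.45,0,0,0,0],[0,-1.74,-0.28,0,0,0,0],[0,-1.76,-0.1,0,0,0,0],[0,0,0,0,0,0,0]]]'
```

```text
time_s: 6.28
position: [574.6, -0.2, 183.2]
eef_rot: [0.0, -0.707, 0.708, 0.0]
wrist_force: [-3.9, 3.8, 6.2]
width: 0.09
time_s: 6.78
position: [627.9, -0.1, 190.3]
eef_rot: [0.001, -0.707, 0.708, -0.0]
wrist_force: [-1.2, 3.4, 5.8]
width: 0.092
```

```bash
python3 -m crank '[[[0,-1.76,0.07,0,0,0,0],[0,-1.74,0.25,0,0,0,0],[0,-1.71,0.42,0,0,0,0],[0,0,0,0,0,0,0],[0,0,0,0,0,0,0]]]'
```

```text
time_s: 7.4
position: [679.7, -0.3, 182.7]
eef_rot: [0.001, -0.707, 0.708, -0.0]
wrist_force: [0.0, 4.6, 5.5]
width: 0.093
```

```bash
python3 - <<'E'
from h import *
a=grab("side")["p"]; b=grab("scene")["p"]
cv2.imwrite("pics/open1.png",np.hstack([cv2.resize(a[80:330,180:430],(400,400)),cv2.resize(b[130:330,220:420],(400,400))]))
E
```

```text
(no output)
```

View pics/open1.png

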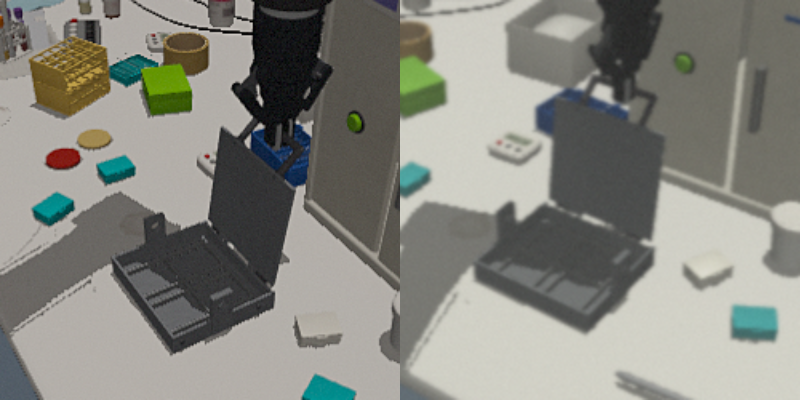

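The lid stands past vertical with the fingers still on its bar. I'll release it and rise.

```bash
python3 -m crank '[[[0,0,0,0,0,0,0.3],[0,0,0,0,0,0,0.3],[0,0,0,0,0,0,0.3],[0,0,-1,0,0,0,0.3],[0,0,-2,0,0,0,0.3],[0,0,-3,0,0,0,0.3],[0,0,-3,0,0,0,0.3],[0,0,0,0,0,0,0.3]]]'; python3 - <<'E'
from h import *
a=grab("side")["p"]; b=grab("scene")["p"]
cv2.imwrite("pics/open2.png",np.hstack([cv2.resize(a[80:330,180:430],(400,400)),cv2.resize(b[130:330,220:420],(400,400))]))
E
```

```text
time_s: 8.5
position: [680.0, -0.9, 276.6]
eef_rot: [0.002, -0.706, 0.708, -0.002]
wrist_force: [-0.1, 0.5, -0.1]
width: 0.301
```

View pics/open2.png

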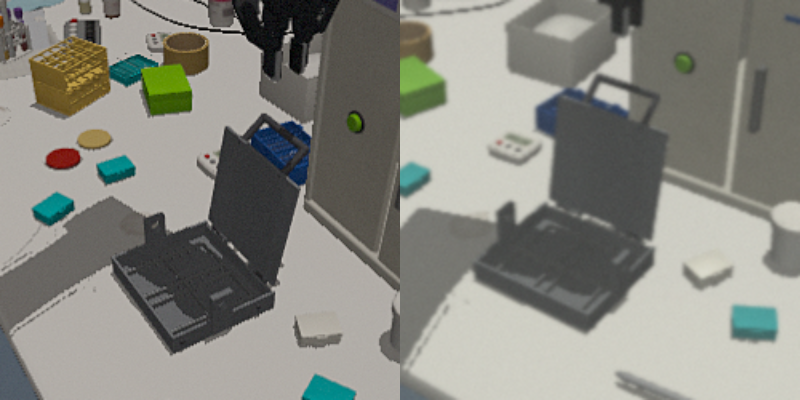

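The lid stays open by itself. Next: look into the tray from above.

```bash
python3 -m crank '[[[0,4,0,0,0,0,0.6],[0,4,0,0,0,0,0.6],[0,4,0,0,0,0,0.6],[0,4,0,0,0,0,0.6]]]'; python3 -m crank '[[[0,0,0,0,0,0.175,0.6],[0,0,0,0,0,0.175,0.6],[0,0,0,0,0,0.175,0.6],[0,0,0,0,0,0.175,0.6],[0,0,0,0,0,0.175,0.6],[0,0,0,0,0,0.175,0.6],[0,0,0,0,0,0.175,0.6],[0,0,0,0,0,0.175,0.6],[0,0,0,0,0,0.175,0.6],[0,0,0,0,0,0,0.6]]]'; python3 - <<'E'
from h import *
import pickle
g=grab("wrist"); cv2.imwrite("pics/w2.png",g["p"]); pickle.dump(g,open("w2.pkl","wb"))
print(monitor.get_obs()["joint_pos"])
E
```

```text
time_s: 9.1
position: [517.0, -0.8, 271.7]
eef_rot: [-0.001, -0.706, 0.708, 0.0]
wrist_force: [-0.5, 0.7, 0.2]
width: 0.597
time_s: 10.35
position: [518.3, -0.7, 272.0]
eef_rot: [-0.001, 0.003, 1.0, -0.0]
wrist_force: [0.1, -0.1, 0.1]
width: 0.602
[ 3.77707392e-01  7.41693648e-02 -2.63045999e-01 -1.19187205e-04
 -1.23476909e+00 -1.95085792e+00]
```

View pics/w2.png

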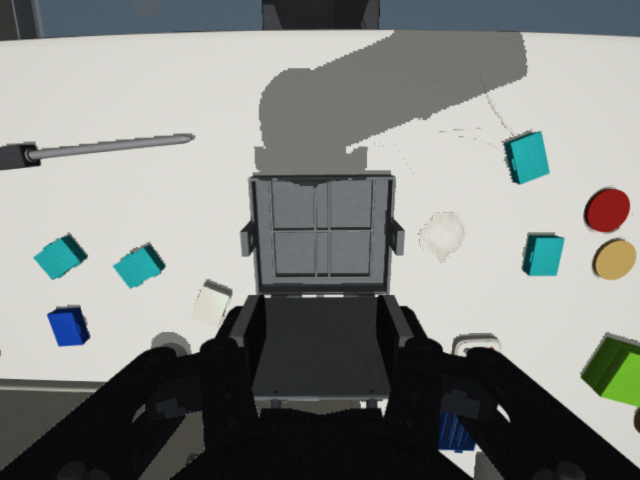

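The wrist view shows four pockets framed by thin ribs between (272,180) and (370,278). All four mailers are visible at (60,257), (139,265), (527,157) and (544,255), and the rod runs from (20,155) to (190,138).

```bash
python3 - <<'E'
from h import *
import pickle
g=pickle.load(open("w2.pkl","rb"))
for m in mailers(g): print(*m)
P,px=cloud(g);u,v=px.T
# pocket area raster height map
k=(P[:,0]>475)&(P[:,0]<630)&(abs(P[:,1])<92)
Q=P[k]
print("floor",np.median(Q[(abs(Q[:,0]-522)<15)&(abs(Q[:,1]-35)<12),2]))
for y0 in (35,-35):
  r=Q[abs(Q[:,1]-y0)<8]; b=np.arange(475,632,3); print(y0,[(int(x),round(float(np.percentile(r[(r[:,0]>=x)&(r[:,0]<x+3),2],90)),0)) for x in b if ((r[:,0]>=x)&(r[:,0]<x+3)).any()])
r=Q[abs(Q[:,0]-522)<10]; b=np.arange(-92,92,3); print([(int(x),round(float(np.percentile(r[(r[:,1]>=x)&(r[:,1]<x+3),2],90)),0)) for x in b if ((r[:,1]>=x)&(r[:,1]<x+3)).any()])
c=g["p"][165:300,235:410]; cv2.imwrite("pics/w2c.png",cv2.resize(c,None,fx=4.4,fy=4.4,interpolation=2))
E
```

```text
[529. 157.] 458.4 241.2 20.1 50.4 39.8 22.5
[545. 256.] 579.7 283.4 20.0 50.8 39.9 -0.1
[ 57. 258.] 579.1 -340.7 19.5 52.2 40.3 -59.7
[137. 267.] 591.9 -236.9 19.6 52.1 39.5 -59.4
floor 326.0545910388969
35 [(475, 1.0), (478, 30.0), (481, 30.0), (484, 15.0), (487, 6.0), (490, 7.0), (493, 7.0), (496, 7.0), (499, 349.0), (502, 332.0), (505, 362.0), (508, 329.0), (511, 331.0), (514, 331.0), (517, 330.0), (520, 330.0), (523, 330.0), (526, 6.0), (529, 6.0), (532, 7.0), (535, 7.0), (538, 6.0), (541, 13.0), (544, 16.0), (547, 6.0), (550, 6.0), (553, 7.0), (556, 7.0), (559, 6.0), (562, 7.0), (565, 7.0), (568, 6.0), (571, 6.0), (574, 7.0), (577, 6.0), (580, 6.0), (583, 6.0), (586, 7.0), (589, 6.0), (592, 7.0), (595, 6.0), (598, 6.0), (601, 6.0), (604, 15.0), (607, 15.0), (613, 6.0), (616, 6.0), (619, 18.0), (622, 36.0), (625, 52.0), (628, 64.0)]
-35 [(475, 1.0), (478, 30.0), (481, 30.0), (484, 7.0), (487, 7.0), (490, 7.0), (493, 7.0), (496, 350.0), (499, 352.0), (502, 332.0), (505, 364.0), (508, 329.0), (511, 330.0), (514, 330.0), (517, 330.0), (520, 330.0), (523, 329.0), (526, 7.0), (529, 6.
[... 464 characters left out ...]
 7.0), (-77, 7.0), (-74, 6.0), (-71, 7.0), (-68, 7.0), (-65, 15.0), (-62, 333.0), (-59, 337.0), (-56, 357.0), (-53, 355.0), (-50, 342.0), (-47, 332.0), (-44, 330.0), (-41, 330.0), (-38, 6.0), (-35, 7.0), (-32, 6.0), (-29, 313.0), (-26, 6.0), (-23, 6.0), (-20, 6.0), (-17, 6.0), (-14, 7.0), (-11, 15.0), (-8, 14.0), (-5, 6.0), (-2, 6.0), (1, 7.0), (4, 7.0), (7, 15.0), (10, 6.0), (13, 6.0), (16, 6.0), (19, 7.0), (22, 312.0), (25, 315.0), (28, 6.0), (31, 6.0), (34, 328.0), (37, 330.0), (40, 331.0), (43, 334.0), (46, 350.0), (49, 357.0), (52, 340.0), (55, 335.0), (58, 15.0), (61, 15.0), (64, 7.0), (67, 6.0), (70, 7.0), (73, 6.0), (76, 7.0), (79, 46.0), (82, 63.0), (85, 65.0), (88, 1.0), (91, 0.0)]
```

View pics/w2c.png

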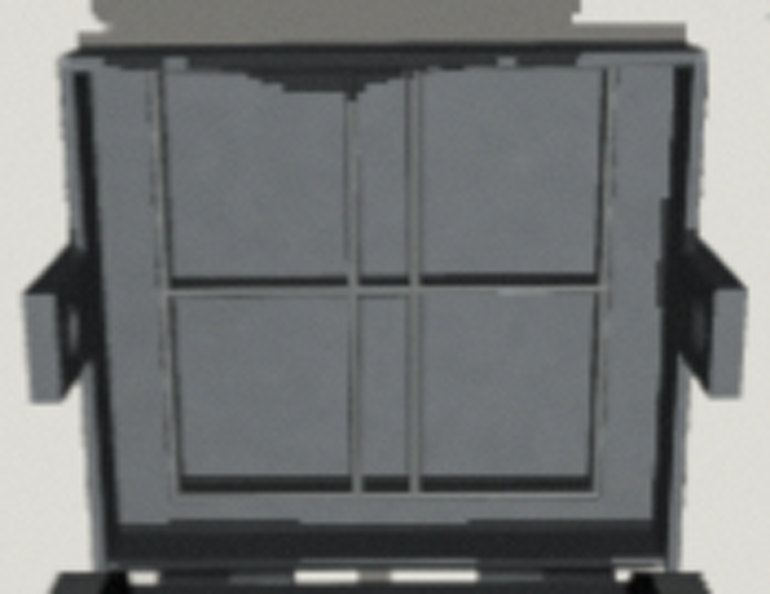

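```bash
python3 - <<'E'
from h import *
import pickle
g=pickle.load(open("w2.pkl","rb"))
f=lambda a,b:(a/4.4+235-.4,b/4.4+165-.4)
pts={"mid rib":f(380,291),"back rib":f(380,493),"mr left":f(500,290),"mr right":f(250,292),"ribRR front":f(153,180),"ribRR back":f(170,400),"ribRL f":f(351,180),"ribRL b":f(356,400),"ribLR f":f(414,180),"ribLR b":f(414,400),"ribLL f":f(610,180),"ribLL b":f(600,400)}
for k,p in pts.items(): print(k,onz(g,[p],14.5)[0].round(1))
E
```

```text
mid rib [545.6  -0.9  14.5]
back rib [606.3  -1.3  14.5]
mr left [545.5  32.6  14.5]
mr right [545.7 -37.2  14.5]
ribRR front [513.9 -62.8  14.5]
ribRR back [577.4 -61.1  14.5]
ribRL f [514.3  -8.7  14.5]
ribRL b [577.7  -7.9  14.5]
ribLR f [514.3   8.5  14.5]
ribLR b [577.8   8.6  14.5]
ribLL f [514.6  62.1  14.5]
ribLL b [578.1  61.8  14.5]
```

```bash
python3 plan.py 580 283 150 -180; python3 -m crank '[[[0,0,0,0,0,0,0.5],[0,0,0,0,0,0,0.5],[0,0,0,0,0,0,0.5]]]'; python3 - <<'E'
from h import *
g=grab("wrist"); T=pose(); P,px=cloud(g); L=(P-T[:3,3])@T[:3,:3]
k=(L[:,2]>-60)&(L[:,2]<10)&(abs(L[:,1])<70)&(abs(L[:,0])<25)
Q=L[k]
for s in (1,-1):
    q=Q[Q[:,1]*s>0]; 
    for z in range(-40,10,4):
        r=q[(q[:,2]>=z)&(q[:,2]<z+4)]
        if len(r)>5: print(s,z,"y",r[:,1].min().round(1),r[:,1].max().round(1),"x",r[:,0].min().round(1),r[:,0].max().round(1),len(r))
E
```

```text
at [518.4  -0.6 272. ] shift cm [-6.11 28.38 12.19] turn [-0.    -0.001 -0.002] rows>= 5.04 after-turn shift [-6.16 28.36 12.2 ]
time_s: 10.78
position: [518.7, -0.5, 272.6]
eef_rot: [-0.0, 0.003, 1.0, -0.0]
wrist_force: [-0.0, -0.7, -0.2]
width: 0.503
1 -40 y 20.6 27.5 x -9.7 13.2 383
1 -36 y 20.7 34.5 x -9.7 13.0 231
1 -32 y 20.7 34.8 x -10.1 13.1 268
1 -28 y 20.7 34.6 x -9.5 13.1 230
1 -24 y 20.7 34.6 x -9.0 13.0 233
1 -20 y 20.7 34.6 x -9.5 13.1 194
1 -16 y 20.6 34.5 x -9.7 13.3 190
1 -12 y 20.6 33.9 x -9.8 13.0 150
1 -8 y 20.6 27.2 x -9.6 12.8 78
1 -4 y 20.7 21.0 x -7.7 8.6 18
-1 -40 y -28.2 -21.3 x -9.9 13.1 383
-1 -36 y -35.1 -21.3 x -9.5 13.2 229
-1 -32 y -35.3 -21.4 x -9.5 13.2 253
-1 -28 y -35.4 -21.3 x -10.5 12.9 229
-1 -24 y -35.3 -21.5 x -9.3 13.4 212
-1 -20 y -35.4 -21.3 x -9.7 13.0 211
-1 -16 y -35.2 -21.6 x -9.6 13.1 181
-1 -12 y -34.1 -21.8 x -10.0 13.2 147
-1 -8 y -28.7 -21.6 x -9.1 12.8 73
-1 -4 y -22.2 -21.8 x -8.3 8.1 24
```

Fingertips at this opening stand about 4 mm behind the TCP. Next: approach the left back mailer.

```bash
python3 -m crank '[[[-1,4.7,0,0,0,0,0.7],[-1,4.7,0,0,0,0,0.7],[-1,4.7,2,0,0,0,0.7],[-1,4.7,3,0,0,0,0.7],[-1.1,4.7,3.5,0,0,0,0.7],[-1,4.8,4,0,0,0,0.7],[0,0,2,0,0,0,0.7],[0,0,0,0,0,0,0.7]]]'; python3 - <<'E'
from h import *
g=grab("wrist"); cv2.imwrite("pics/w3.png",g["p"])
for m in mailers(g): print(*m)
E
python3 plan.py 580 283 6 -180
```

```text
time_s: 11.82
position: [580.3, 281.2, 125.8]
eef_rot: [-0.002, 0.003, 1.0, -0.001]
wrist_force: [-0.8, -0.6, 0.6]
width: 0.698
[264.  74.] 458.7 242.7 19.9 50.4 40.8 21.4
[327. 244.] 580.2 284.8 19.6 50.4 39.9 -0.5
[609. 399.] 730.1 554.1 21.5 53.2 43.0 -72.6
[617. 420.] 767.2 576.6 13.3 45.7 6.7 -75.8
[619. 424.] 763.6 571.8 19.2 39.7 3.3 -74.5
[622. 430.] 771.8 577.2 19.0 35.0 3.5 -74.4
at [581.2 281.3 127.6] shift cm [ 0.11  0.19 12.16] turn [-0.001 -0.001 -0.006] rows>= 1.95 after-turn shift [ 0.12  0.17 12.16]
```

View pics/w3.png

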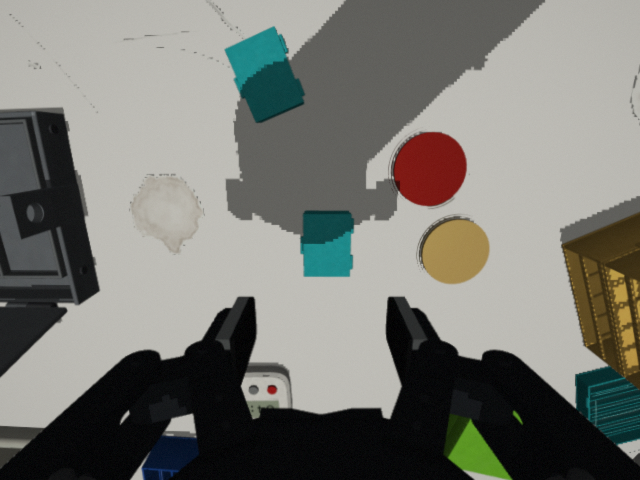

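The mailer is centred between the fingers at px (327,244). Descend and grip.

```bash
python3 -m crank '[[[0.1,0.25,3,0,0,0,0.7],[0,0,3,0,0,0,0.7],[0,0,3,0,0,0,0.7],[0,0,2.2,0,0,0,0.7],[0,0,0.9,0,0,0,0.7],[0,0,0,0,0,0,0.4],[0,0,0,0,0,0,0.4],[0,0,0,0,0,0,0.4],[0,0,0,0,0,0,0.4]]]'
```

```text
time_s: 13.0
position: [581.3, 284.5, 8.7]
eef_rot: [0.001, 0.003, 1.0, 0.001]
wrist_force: [-1.0, -1.1, 7.1]
width: 0.416
```

```bash
python3 - <<'E'
from h import *
g=grab("wrist"); s=grab("side")["p"][140:240,200:330]
cv2.imwrite("pics/w4.png",np.hstack([cv2.resize(g["p"],(440,330)),cv2.resize(s,(360,330))]))
print(monitor.get_obs())
E
```

```text
{'time_s': 13.1, 'joint_pos': array([ 7.56411285e-01,  5.22215958e-01, -2.95659290e-01,  7.05678388e-04,
       -7.50603144e-01, -2.33345019e+00]), 'qd': array([ 7.00551225e-04, -1.77631809e-04,  3.17044416e-05, -5.20587133e-04,
       -2.14485805e-04,  5.99048756e-04]), 'joint_torque': array([ 4.06080158e-01, -5.85069895e+01,  2.00796998e+01,  4.28257450e+00,
        4.70241420e-01,  2.48960580e-02]), 'position': array([581.26185408, 284.5435254 ,   8.72350028]), 'eef_rot': array([1.00635727e-03, 2.86354096e-03, 9.99995199e-01, 6.23307871e-04]), 'wrist_force': array([-0.37936286, -0.68185696,  6.3285732 ]), 'moment': array([-0.42793785,  0.32009271, -0.02710138]), 'width': 0.41365972587592276}
```

View pics/w4.png

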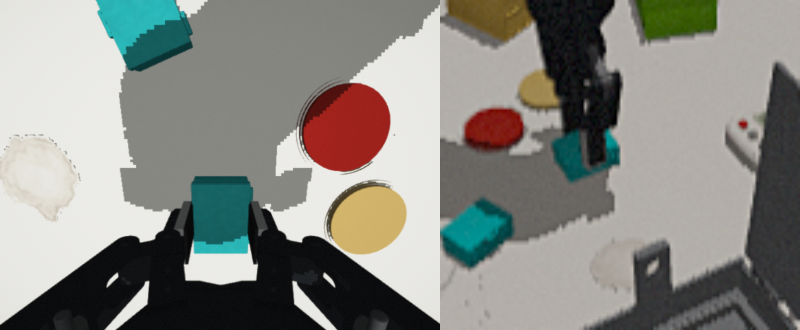

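```bash
python3 -m crank '[[[0,0,-1,0,0,0,0.3],[0,0,-2,0,0,0,0.3],[0,0,-3,0,0,0,0.3],[0,0,0,0,0,0,0.3]]]'; python3 - <<'E'
from h import *
g=grab("wrist"); T=pose(); n,l,s,c=cv2.connectedComponentsWithStats(teal(g).astype(np.uint8))
for i in range(1,n):
    if s[i,4]<300: continue
    P,px=cloud(g,l==i); L=(P-T[:3,3])@T[:3,:3]
    if abs(L[:,1]).max()<60: 
        t=L[(abs(L[:,1])<15)]; print(L.min(0),L.max(0)); 
        h=t[abs(t[:,2]-np.median(t[:,2]))<8]; A=np.c_[h[:,:2],np.ones(len(h))]; print("plane",np.linalg.lstsq(A,h[:,2],rcond=None)[0], len(h))
        print("rect",cv2.minAreaRect(L[:,:2].astype(np.float32)))
        print([ (x, np.percentile(t[abs(t[:,0]-x)<2,2],50).round(1)) for x in range(-30,40,4) if (abs(t[:,0]-x)<2).any()])
cv2.imwrite("pics/w5.png",g["p"]); print(monitor.get_obs()["width"])
E
```

```text
time_s: 13.6
position: [581.9, 285.3, 70.5]
eef_rot: [0.002, 0.003, 1.0, 0.002]
wrist_force: [0.3, 0.1, -1.4]
width: 0.415
[-26.34272211 -18.01012332 -21.09999902] [25.44557071 20.55217728 -0.50733407]
plane [ 2.72799015e-03 -5.62598939e-04 -1.13593003e+01] 6899
rect ((-0.45858001708984375, 1.2613639831542969), (51.78927993774414, 38.56056213378906), 0.03954627737402916)
[(-26, np.float64(-11.2)), (-22, np.float64(-11.4)), (-18, np.float64(-11.4)), (-14, np.float64(-11.4)), (-10, np.float64(-11.5)), (-6, np.float64(-11.3)), (-2, np.float64(-11.4)), (2, np.float64(-11.4)), (6, np.float64(-11.4)), (10, np.float64(-11.4)), (14, np.float64(-11.4)), (18, np.float64(-11.4)), (22, np.float64(-11.4)), (26, np.float64(-10.8))]
0.4117538697946695
```

View pics/w5.png

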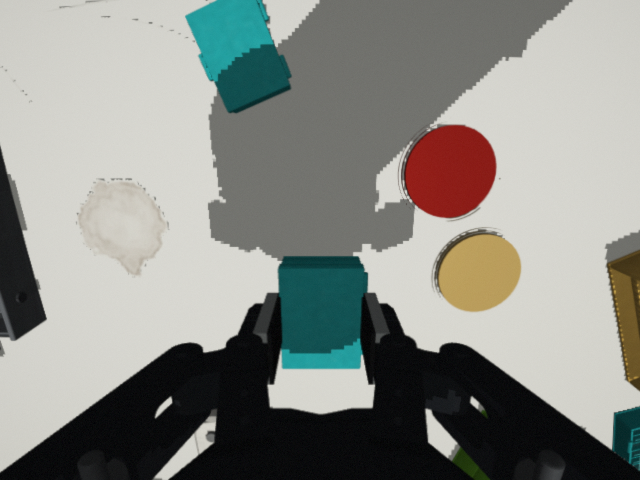

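The mailer is held flat, with its underside about 6.6 mm below the TCP. Next: carry it to the back left pocket.

```bash
python3 plan.py 575.5 34.5 100 -180; python3 -m crank '[[[0.1,-1,-2,0,0,0,0.3],[0.1,-3,-1,0,0,0,0.3],[0.1,-5,0,0,0,0,0.3],[0.1,-5,0,0,0,0,0.3],[0.1,-5,0,0,0,0,0.3],[0.1,-4,0,0,0,0,0.3],[0,-2.1,0,0,0,0,0.3],[0,0,0,0,0,0,0.3],[0,0,0,0,0,0,0.3]]]'; python3 plan.py 575.5 34.5 12 -180
```

```text
at [581.  284.7  68.9] shift cm [  0.39 -25.01  -3.17] turn [ 0.002  0.002 -0.006] rows>= 4.03 after-turn shift [  0.55 -25.02  -3.11]
time_s: 14.78
position: [573.0, 33.2, 97.3]
eef_rot: [0.0, 0.003, 1.0, 0.0]
wrist_force: [0.5, 0.6, 1.3]
width: 0.412
at [573.   33.2  97.3] shift cm [-0.25  0.13  8.53] turn [ 0.     0.    -0.006] rows>= 1.37 after-turn shift [-0.25  0.13  8.53]
```

```bash
python3 -m crank '[[[-0.25,0.15,0,0,0,-0.006,0.3],[0,0,2,0,0,0,0.3],[0,0,2,0,0,0,0.3],[0,0,2,0,0,0,0.3],[0,0,1,0,0,0,0.3],[0,0,0,0,0,0,0.3]]]'; python3 - <<'E'
from h import *
g=grab("wrist"); cv2.imwrite("pics/w6.png",g["p"])
T=pose(); n,l,s,c=cv2.connectedComponentsWithStats(teal(g).astype(np.uint8))
for m in mailers(g): print(*m)
E
python3 plan.py 575.5 34.5 12 -180
```

```text
time_s: 15.52
position: [575.1, 34.9, 26.5]
eef_rot: [-0.001, -0.0, 1.0, -0.0]
wrist_force: [-0.2, 0.1, 0.3]
width: 0.416
[321. 312.] 574.7 35.1 37.2 52.1 38.3 -0.4
at [575.5  34.9  27.2] shift cm [ 0.   -0.04  1.52] turn [-0.    -0.     0.001] rows>= 0.24 after-turn shift [ 0.   -0.04  1.52]
```

View pics/w6.png

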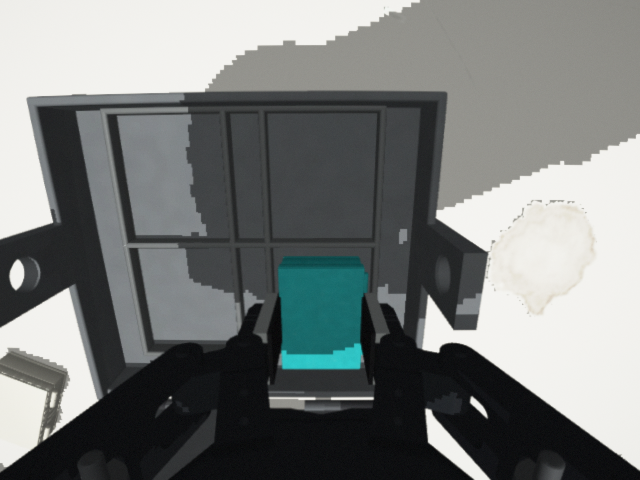

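Held mailer is centred over the back left pocket, px (321,312). Lower and release.

```bash
python3 -m crank '[[[0,0,1,0,0,0,0.3],[0,0,0.5,0,0,0,0.3],[0,0,0,0,0,0,0.3],[0,0,0,0,0,0,0.53],[0,0,0,0,0,0,0.53],[0,0,0,0,0,0,0.53]]]'; python3 -m crank '[[[0,0,-1.5,0,0,0,0.53],[0,0,-3,0,0,0,0.53],[0,0,-4,0,0,0,0.53],[0,0,-4,0,0,0,0.53],[0,0,0,0,0,0,0.53]]]'; python3 - <<'E'
from h import *
g=grab("wrist"); cv2.imwrite("pics/w7.png",g["p"])
for m in mailers(g): print(*m)
E
python3 plan.py 458.5 242 120 -158
```

```text
time_s: 16.32
position: [575.3, 34.4, 11.9]
eef_rot: [-0.0, 0.0, 1.0, -0.0]
wrist_force: [-0.6, -0.9, 0.3]
width: 0.526
time_s: 16.95
position: [577.4, 35.1, 141.7]
eef_rot: [0.003, -0.0, 1.0, 0.001]
wrist_force: [0.5, -0.0, -0.7]
width: 0.532
[593.  86.] 458.9 241.1 20.0 50.5 40.5 21.3
[320. 234.] 574.8 33.3 24.6 51.2 38.6 -0.1
[ 21. 251.] 592.2 -235.7 19.3 52.2 39.3 -60.4
at [576.2  34.9 139.6] shift cm [11.78 20.71  1.94] turn [ 0.001  0.004 -0.384] rows>= 3.82 after-turn shift [ 3.15 23.62  1.96]
```

View pics/w7.png

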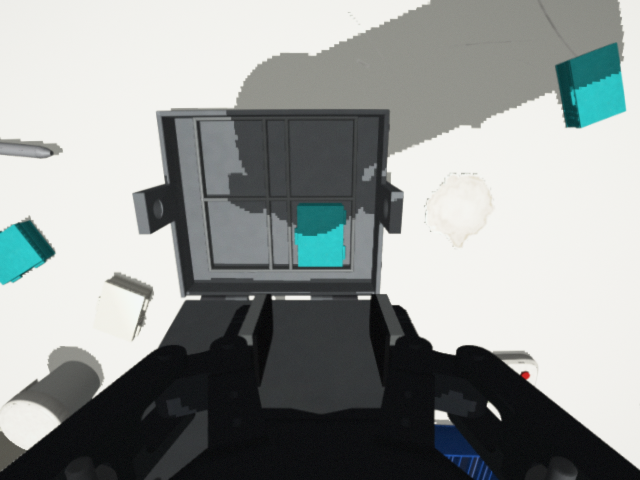

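The first mailer lies flat in its pocket, px (320,234). Next is the front left one, px (590,86).

```bash
python3 -m crank '[[[2,3.4,0,0,0,0,0.7],[2,3.4,0,0,0,0,0.7],[2,3.4,0,0,0,0,0.7],[2,3.5,0,0,0,0,0.7],[2,3.5,0.5,0,0,0,0.7],[1.8,3.5,1,0,0,0,0.7],[0,0,0.5,0,0,-0.185,0.7],[0,0,0,0,0,-0.185,0.7],[0,0,0,0,0,0,0.7]]]'; python3 - <<'E'
from h import *
g=grab("wrist"); cv2.imwrite("pics/w8.png",g["p"])
for m in mailers(g): print(*m)
E
python3 plan.py 458.5 242 6 -158
```

```text
time_s: 18.12
position: [456.8, 241.2, 116.4]
eef_rot: [-0.001, -0.183, 0.983, -0.001]
wrist_force: [0.5, 0.5, -0.6]
width: 0.701
[322. 250.] 458.5 242.4 19.6 50.7 40.1 21.2
[ 23. 290.] 569.8 48.9 24.4 80.3 56.6 -74.4
at [457.  241.2 116.6] shift cm [-0.18  0.03 11.06] turn [-0.001 -0.001 -0.018] rows>= 1.77 after-turn shift [-0.17  0.02 11.06]
```

View pics/w8.png

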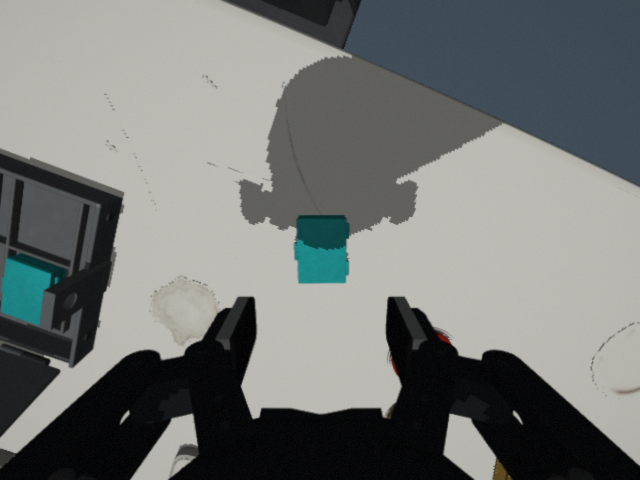

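```bash
python3 -m crank '[[[-0.18,0.05,3,0,0,-0.01,0.7],[0,0,3,0,0,0,0.7],[0,0,3,0,0,0,0.7],[0,0,1.2,0,0,0,0.7],[0,0,0.65,0,0,0,0.7],[0,0,0,0,0,0,0.3],[0,0,0,0,0,0,0.3],[0,0,0,0,0,0,0.3],[0,0,0,0,0,0,0.3]]]'; python3 -m crank '[[[0,0,-1,0,0,0,0.3],[0,0,-3,0,0,0,0.3],[0,0,-4,0,0,0,0.3],[0,0,-3,0,0,0,0.3],[0,0,0,0,0,0,0.3]]]'
cat > held.py <<'E'
from h import *
g=grab("wrist"); T=pose(); n,l,s,c=cv2.connectedComponentsWithStats(teal(g).astype(np.uint8))
for i in range(1,n):
    if s[i,4]<300: continue
    P,px=cloud(g,l==i); L=(P-T[:3,3])@T[:3,:3]
    if abs(L[:,1]).max()<60 and abs(L[:,2]).max()<45:
        t=L[(abs(L[:,1])<15)]; h=t[abs(t[:,2]-np.median(t[:,2]))<8]; A=np.c_[h[:,:2],np.ones(len(h))]
        print("held: plane",np.linalg.lstsq(A,h[:,2],rcond=None)[0].round(3),"rect",cv2.minAreaRect(L[:,:2].astype(np.float32)),"width",monitor.get_obs()["width"])
E
python3 held.py; python3 plan.py 513.5 34.5 100 -180
```

```text
time_s: 19.3
position: [459.4, 243.2, 9.5]
eef_rot: [0.001, -0.189, 0.982, 0.0]
wrist_force: [-1.9, 0.3, 7.4]
width: 0.41
time_s: 19.92
position: [460.1, 243.8, 121.7]
eef_rot: [0.002, -0.189, 0.982, 0.002]
wrist_force: [-0.4, 0.7, 0.1]
width: 0.415
held: plane [ 0.0000e+00 -2.0000e-03 -1.0688e+01] rect ((-0.419708251953125, 1.5126495361328125), (51.80574035644531, 38.63087463378906), 0.7266191244125366) width 0.4147200497562913
at [459.2 243.1 120. ] shift cm [  2.69 -21.39   1.97] turn [0.002 0.002 0.38 ] rows>= 3.46 after-turn shift [ -5.43 -20.86   2.  ]
```

```bash
python3 -m crank '[[[0,0,0,0,0,0.185,0.3],[0,0,0,0,0,0.185,0.3],[-0.9,-2.5,0,0,0,0.006,0.3],[-0.9,-4,0,0,0,0,0.3],[-0.9,-5,0,0,0,0,0.3],[-0.9,-5,0,0,0,0,0.3],[-0.9,-3,0,0,0,0,0.3],[-0.9,-1.4,1,0,0,0,0.3],[0,0,1,0,0,0,0.3],[0,0,0,0,0,0,0.3]]]'; python3 held.py; python3 plan.py 513.5 34.5 28 -180
```

```text
time_s: 21.22
position: [512.8, 34.1, 97.0]
eef_rot: [-0.001, -0.002, 1.0, -0.001]
wrist_force: [-0.0, 0.2, -0.6]
width: 0.413
at [513.2  34.5  97.7] shift cm [-0.04  0.01  6.97] turn [-0.001 -0.002  0.005] rows>= 1.11 after-turn shift [-0.03  0.    6.97]
```

```bash
python3 -m crank '[[[0,0,2,0,0,0,0.3],[0,0,2,0,0,0,0.3],[0,0,2,0,0,0,0.3],[0,0,0.9,0,0,0,0.3],[0,0,0,0,0,0,0.3]]]'; python3 - <<'E'
from h import *
g=grab("wrist"); cv2.imwrite("pics/w9.png",g["p"])
for m in mailers(g): print(*m)
E
python3 plan.py 513.5 34.5 12.5 -180
```

```text
time_s: 21.9
position: [513.6, 34.4, 29.4]
eef_rot: [-0.0, -0.002, 1.0, -0.0]
wrist_force: [0.3, 0.2, -1.0]
width: 0.413
[321. 330.] 512.7 34.6 39.2 51.5 38.3 0.1
at [514.   34.4  29.9] shift cm [0.05 0.01 1.74] turn [-0.     0.     0.005] rows>= 0.28 after-turn shift [0.05 0.01 1.74]
```

View pics/w9.png

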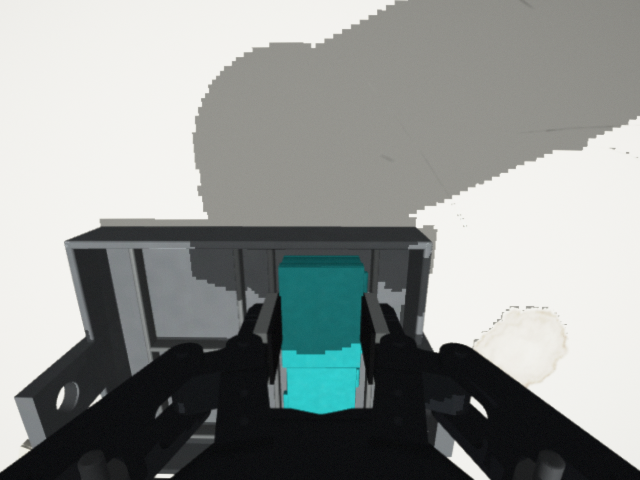

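Held mailer (321,330) sits over the front left pocket; the first mailer is visible behind it. Lower and release.

```bash
python3 -m crank '[[[-0.1,0,1,0,0,0,0.3],[0,0,0.7,0,0,0,0.3],[0,0,0,0,0,0,0.3],[0,0,0,0,0,0,0.53],[0,0,0,0,0,0,0.53],[0,0,0,0,0,0,0.53]]]'; python3 -m crank '[[[0,0,-1.5,0,0,0,0.53],[0,0,-3,0,0,0,0.53],[0,0,-4,0,0,0,0.53],[0,0,-4,0,0,0,0.53],[0,0,-1,0,0,0,0.53],[0,0,0,0,0,0,0.53]]]'; python3 - <<'E'
from h import *
g=grab("wrist"); cv2.imwrite("pics/w10.png",g["p"])
for m in mailers(g): print(*m)
E
python3 plan.py 592 -236.5 130 -60
```

```text
time_s: 22.7
position: [514.7, 33.8, 12.3]
eef_rot: [-0.0, -0.002, 1.0, -0.0]
wrist_force: [1.3, -0.0, 0.2]
width: 0.527
time_s: 23.45
position: [515.1, 34.1, 148.7]
eef_rot: [0.001, -0.002, 1.0, 0.001]
wrist_force: [0.2, -0.2, -0.6]
width: 0.524
[321. 236.] 514.4 33.5 24.6 51.5 40.5 -0.8
[321. 300.] 574.7 34.1 24.4 51.3 40.6 -0.1
[ 35. 314.] 591.7 -236.6 19.3 51.8 40.1 -62.7
at [514.5  33.9 147.5] shift cm [ -7.66 -27.07   1.74] turn [ 0.     0.    -2.091] rows>= 11.24 after-turn shift [27.29  6.8   1.75]
```

View pics/w10.png

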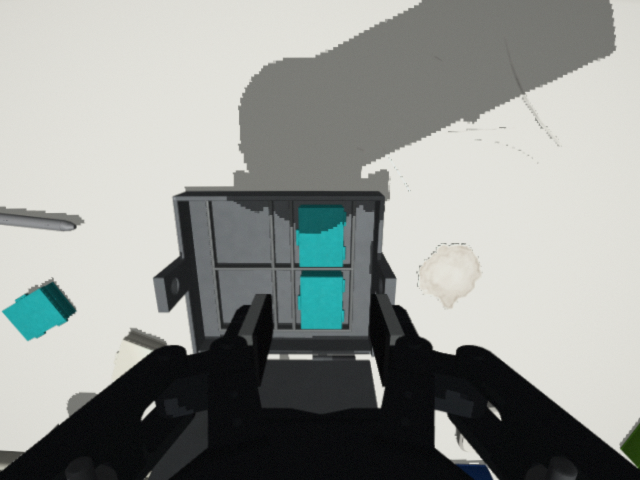

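Both left pockets are filled and flat, px (321,236) and (321,300). Check clearances before the right-hand pair.

```bash
python3 - <<'E'
from h import *
g=grab("side"); P,px=cloud(g)
k=(P[:,0]>480)&(P[:,0]<800)&(P[:,1]<-95)&(P[:,1]>-460)&(P[:,2]>8)&(P[:,2]<120)
im=np.zeros((480,600,3),np.uint8)
for p,q in zip(P[k],px[k]): cv2.circle(im,(int((-p[1]-60)*1.5),int((800-p[0])*1.5)),2,tuple(int(c) for c in g["p"][q[1],q[0]]),-1)
cv2.imwrite("pics/m1.png",im)
E
```

```text
(no output)
```

View pics/m1.png

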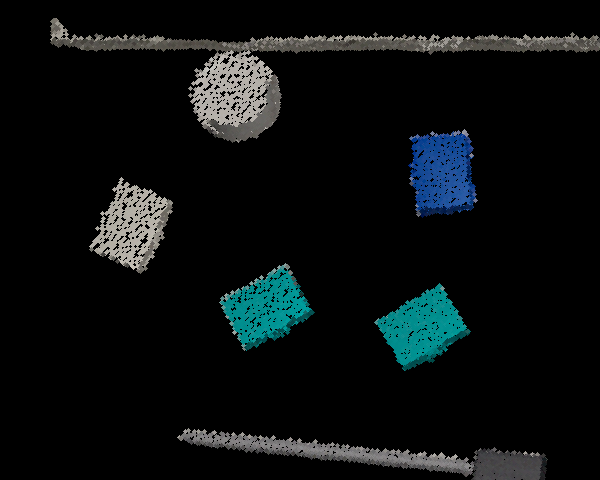

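The map shows mailer C clear of the cup and the white box. Proceed.

```bash
python3 -m crank '[[[0,-3,0,0,0,0,0.65],[0,-5,0,0,0,0,0.65],[0,-5,0,0,0,0,0.65],[0,-5,0,0,0,0,0.65],[-3,-5,0,0,0,0,0.65],[-3,-3,0,0,0,0,0.65],[-1.7,-1,0,0,0,0,0.65]]]'; python3 -m crank '[[[0,0,0.5,0,0,0.175,0.65],[0,0,0.5,0,0,0.175,0.65],[0,0,0.5,0,0,0.175,0.65],[0,0,0.5,0,0,0.175,0.65],[0,0,0,0,0,0.175,0.65],[0,0,0,0,0,0.175,0.65],[0,0,0,0,0,0,0.65]]]'; python3 - <<'E'
from h import *
g=grab("wrist"); cv2.imwrite("pics/w11.png",g["p"])
for m in mailers(g): print(*m)
print(monitor.get_obs()["joint_pos"][5])
E
python3 plan.py 592 -236.5 8 -240
```

```text
time_s: 24.42
position: [592.9, -237.8, 145.1]
eef_rot: [-0.002, -0.001, 1.0, 0.0]
wrist_force: [0.2, 0.5, 0.2]
width: 0.65
time_s: 25.3
position: [592.1, -235.7, 125.9]
eef_rot: [-0.001, 0.499, 0.867, -0.001]
wrist_force: [-0.2, -0.1, 1.1]
width: 0.65
[323. 244.] 592.1 -237.2 19.7 51.1 39.8 -62.2
[265. 341.] 582.3 -304.9 20.1 114.1 15.0 -70.5
-2.5400010009766674
at [ 592.2 -235.7  126.2] shift cm [-0.08 -0.04 11.82] turn [-0.002 -0.001  0.005] rows>= 1.89 after-turn shift [-0.06 -0.06 11.82]
```

View pics/w11.png

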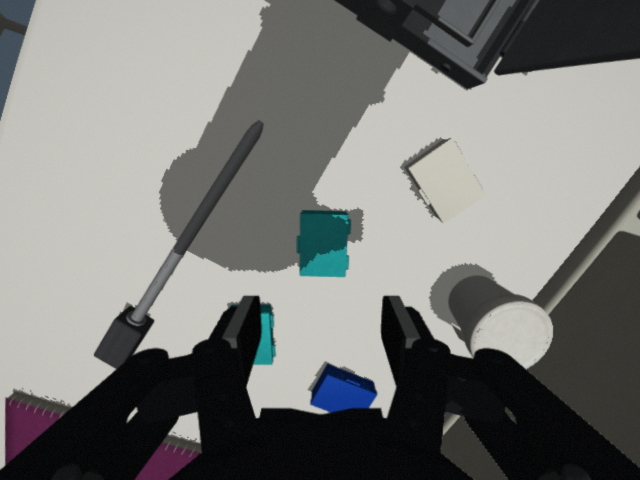

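```bash
python3 -m crank '[[[-0.1,-0.05,3,0,0,0.01,0.65],[0,0,3,0,0,0,0.65],[0,0,3,0,0,0,0.65],[0,0,2.0,0,0,0,0.65],[0,0,0.8,0,0,0,0.65],[0,0,0,0,0,0,0.3],[0,0,0,0,0,0,0.3],[0,0,0,0,0,0,0.3],[0,0,0,0,0,0,0.3]]]'; python3 -m crank '[[[0,0,-1,0,0,0,0.3],[0,0,-3,0,0,0,0.3],[0,0,-4,0,0,0,0.3],[0,0,-3,0,0,0,0.3],[0,0,0,0,0,0,0.3]]]'; python3 held.py; python3 plan.py 575.5 -35.5 105 -180
```

```text
time_s: 26.48
position: [593.2, -236.9, 10.2]
eef_rot: [0.0, 0.504, 0.864, 0.0]
wrist_force: [0.4, -0.4, -0.4]
width: 0.416
time_s: 27.1
position: [594.8, -237.3, 123.6]
eef_rot: [0.003, 0.504, 0.864, 0.001]
wrist_force: [-0.1, 0.4, 0.9]
width: 0.415
at [ 593.7 -237.   121.6] shift cm [18.44  8.33  1.65] turn [ 1.000e-03  3.000e-03 -1.056e+00] rows>= 5.68 after-turn shift [ 1.82 20.15  1.66]
```

```bash
cat > held.py <<'E'
from h import *
g=grab("wrist"); T=pose(); P,px=cloud(g,teal(g)); L=(P-T[:3,3])@T[:3,:3]
L=L[(abs(L[:,1])<28)&(abs(L[:,0])<45)&(abs(L[:,2]+15)<28)]
if len(L)<200: print("nothing held")
else:
    t=L[(abs(L[:,1])<15)]; h=t[abs(t[:,2]-np.percentile(t[:,2],30))<4]; A=np.c_[h[:,:2],np.ones(len(h))]
    print("held: plane",np.linalg.lstsq(A,h[:,2],rcond=None)[0].round(3),"rect",cv2.minAreaRect(L[:,:2].astype(np.float32)),"width",monitor.get_obs()["width"])
E
python3 held.py
python3 -m crank '[[[0,0,0,0,0,-0.176,0.3],[0,0,0,0,0,-0.176,0.3],[0,0,0,0,0,-0.176,0.3],[0,0,0,0,0,-0.176,0.3],[0,0,0,0,0,-0.176,0.3],[0,0,0,0,0,-0.176,0.3],[0.3,4,0,0,0,0,0.3],[0.5,5,0,0,0,0,0.3],[0.5,5,0,0,0,0,0.3],[0.5,4,0,0,0,0,0.3]]]'; python3 -m crank '[[[0,2.1,0,0,0,0,0.3],[0,0,2,0,0,0,0.3],[0,0,0,0,0,0,0.3]]]';python3 held.py;python3 plan.py 575.5 -35.5 28 -180
```

```text
held: plane [ 3.0000e-03 -2.0000e-03 -1.0239e+01] rect ((-1.1696624755859375, 0.015073776245117188), (51.54696273803711, 38.85231018066406), 0.5045284628868103) width 0.4182385938585862
time_s: 28.45
position: [574.0, -55.2, 118.6]
eef_rot: [-0.001, -0.0, 1.0, -0.0]
wrist_force: [0.9, 0.1, -0.3]
width: 0.415
time_s: 28.82
position: [573.6, -36.1, 97.8]
eef_rot: [-0.002, 0.0, 1.0, -0.0]
wrist_force: [0.2, 0.2, -1.1]
width: 0.414
held: plane [ 2.000e-03 -1.000e-03 -7.941e+00] rect ((1.1592826843261719, 0.8775901794433594), (51.73579406738281, 39.21131134033203), 0.7808286547660828) width 0.41341410204613577
at [574.4 -36.3  98.7] shift cm [-0.13  0.09  7.07] turn [-0.001 -0.002 -0.   ] rows>= 1.13 after-turn shift [-0.11  0.08  7.07]
```

The mailer slipped about 2 mm in the grip but is still held flat. I'll correct for it: TCP to x=577, set down at z≈15.5.

```bash
python3 -m crank '[[[-0.2,0.05,1.5,0,0,0,0.3],[0,0,2,0,0,0,0.3],[0,0,2,0,0,0,0.3],[0,0,1.2,0,0,0,0.3],[0,0,0,0,0,0,0.3],[0,0,0,0,0,0,0.3]]]';python3 held.py;python3 - <<'E'
from h import *
g=grab("wrist"); cv2.imwrite("pics/w12.png",g["p"])
for m in mailers(g): print(*m)
E
python3 plan.py 577 -35.5 15.5 -180
```

```text
time_s: 29.62
position: [577.5, -35.4, 33.1]
eef_rot: [0.0, 0.0, 1.0, 0.0]
wrist_force: [1.4, -0.1, -0.6]
width: 0.41
held: plane [ 3.000e-03 -0.000e+00 -8.664e+00] rect ((0.5025787353515625, 0.6347312927246094), (51.81911849975586, 39.43098831176758), 0.5215781927108765) width 0.40954822982400335
[470. 172.] 515.0 32.7 24.7 51.2 40.1 0.4
[456. 290.] 574.9 33.2 24.5 51.2 40.3 -0.3
[321. 311.] 577.3 -35.1 43.1 52.0 38.5 -0.6
at [577.6 -35.3  33.4] shift cm [ 0.06 -0.02  1.79] turn [ 0.     0.001 -0.   ] rows>= 0.29 after-turn shift [ 0.06 -0.02  1.79]
```

View pics/w12.png

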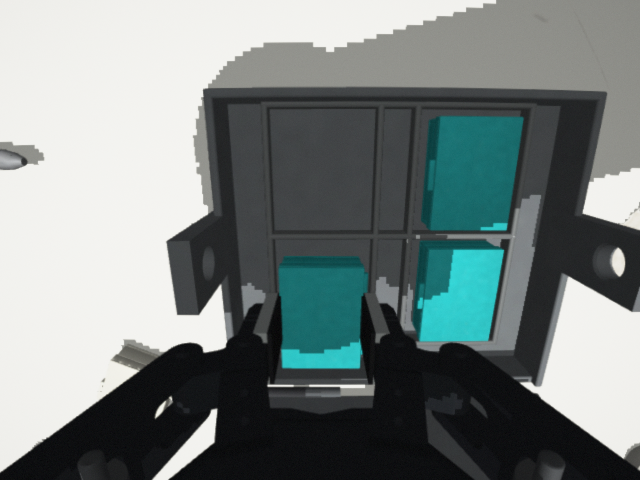

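Held mailer (321,311) is over the back right pocket. Lower and release.

```bash
python3 -m crank '[[[0.1,0,1,0,0,0,0.3],[0,0,0.6,0,0,0,0.3],[0,0,0.3,0,0,0,0.3],[0,0,0,0,0,0,0.3],[0,0,0,0,0,0,0.53],[0,0,0,0,0,0,0.53],[0,0,0,0,0,0,0.53]]]'; python3 -m crank '[[[0,0,-1.5,0,0,0,0.53],[0,0,-3,0,0,0,0.53],[0,0,-4,0,0,0,0.53],[0,0,-4,0,0,0,0.53],[0,0,0,0,0,0,0.53]]]'; python3 - <<'E'
from h import *
g=grab("wrist"); cv2.imwrite("pics/w13.png",g["p"])
for m in mailers(g): print(*m)
E
python3 plan.py 579.5 -341 130 -240
```

```text
time_s: 30.6
position: [575.9, -35.4, 13.3]
eef_rot: [-0.0, 0.0, 1.0, -0.0]
wrist_force: [-0.6, -0.1, -0.3]
width: 0.534
time_s: 31.22
position: [578.2, -35.1, 143.3]
eef_rot: [0.004, -0.0, 1.0, 0.001]
wrist_force: [0.1, -0.8, -0.0]
width: 0.527
[410. 158.] 514.7 32.6 24.8 50.0 39.8 0.5
[320. 233.] 575.1 -36.2 24.6 51.5 40.6 0.2
[405. 233.] 574.7 33.6 24.7 50.8 41.1 0.2
[  5. 234.] 584.2 -314.4 17.0 17.0 8.0 -18.9
at [576.9 -35.2 141.1] shift cm [ -0.26 -30.58   1.08] turn [0.003 0.003 1.047] rows>= 5.63 after-turn shift [-26.62 -15.07   1.11]
```

View pics/w13.png

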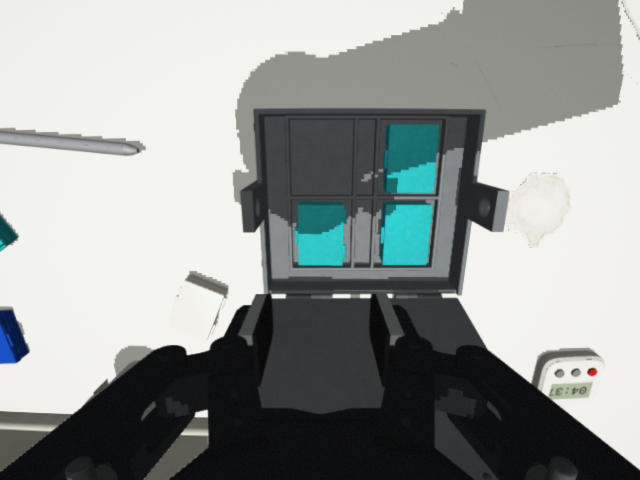

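Three are placed, px (410,158), (320,233) and (405,233). Next is the last one, far right.

```bash
python3 -m crank '[[[0,-3,0,0,0,0,0.65],[0,-5,0,0,0,0,0.65],[0,-5,0,0,0,0,0.65],[0,-5,0,0,0,0,0.65],[0,-5,0,0,0,0,0.65],[-0.2,-5,0,0,0,0,0.65],[0,-2.6,0,0,0,0,0.65]]]'; python3 -m crank '[[[0,0,0.5,0,0,0.175,0.65],[0,0,0.5,0,0,0.175,0.65],[0,0,0.5,0,0,0.175,0.65],[0,0,0,0,0,0.175,0.65],[0,0,0,0,0,0.175,0.65],[0,0,0,0,0,0.175,0.65],[0,0,0,0,0,0,0.65]]]'; python3 - <<'E'
from h import *
g=grab("wrist"); cv2.imwrite("pics/w14.png",g["p"])
for m in mailers(g): print(*m)
E
python3 plan.py 579.5 -341 8 -240
```

```text
time_s: 32.15
position: [576.8, -343.6, 137.3]
eef_rot: [-0.001, 0.001, 1.0, 0.0]
wrist_force: [0.0, 1.9, 0.4]
width: 0.654
time_s: 33.02
position: [577.3, -341.2, 122.7]
eef_rot: [-0.001, 0.501, 0.866, -0.0]
wrist_force: [0.5, 0.1, -0.0]
width: 0.651
[326. 245.] 579.7 -341.7 19.6 51.1 40.0 -59.1
at [ 577.4 -341.2  122.8] shift cm [-0.1   0.2  11.48] turn [-0.001 -0.001  0.001] rows>= 1.84 after-turn shift [-0.09  0.19 11.48]
```

View pics/w14.png

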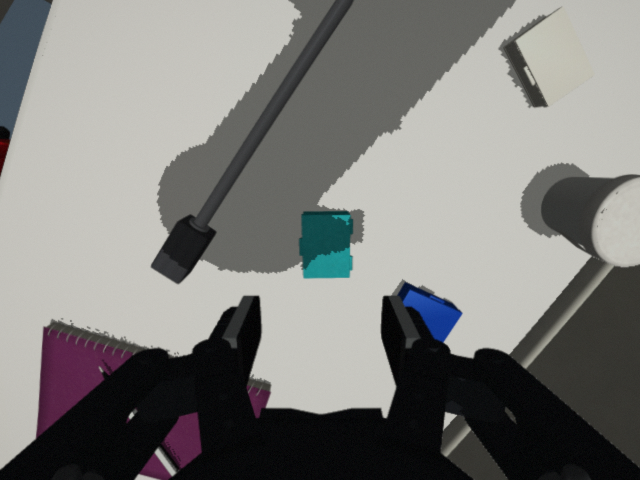

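Blue box is clear of the finger; the mailer is centred at (326,245). Grip.

```bash
python3 -m crank '[[[-0.1,0.2,3,0,0,0,0.65],[0,0,3,0,0,0,0.65],[0,0,3,0,0,0,0.65],[0,0,1.8,0,0,0,0.65],[0,0,0.8,0,0,0,0.65],[0,0,0,0,0,0,0.3],[0,0,0,0,0,0,0.3],[0,0,0,0,0,0,0.3],[0,0,0,0,0,0,0.3]]]'; python3 -m crank '[[[0,0,-1,0,0,0,0.3],[0,0,-3,0,0,0,0.3],[0,0,-4,0,0,0,0.3],[0,0,-3,0,0,0,0.3],[0,0,0,0,0,0,0.3]]]'; python3 held.py; python3 plan.py 514 -35.5 120 -180
```

```text
time_s: 34.2
position: [580.4, -341.3, 8.2]
eef_rot: [0.0, 0.501, 0.865, 0.0]
wrist_force: [-0.1, 0.7, -0.1]
width: 0.415
time_s: 34.83
position: [581.9, -342.0, 121.7]
eef_rot: [0.003, 0.501, 0.865, 0.001]
wrist_force: [-0.7, 0.5, -0.8]
width: 0.414
held: plane [ 5.0000e-03 -2.0000e-03 -1.2464e+01] rect ((-1.2707672119140625, 0.1594867706298828), (52.29140853881836, 38.667572021484375), 0.44223731756210327) width 0.41321651266920456
at [ 580.9 -341.4  119.7] shift cm [29.87  9.41 -0.08] turn [ 1.00e-03  3.00e-03 -1.05e+00] rows>= 5.65 after-turn shift [ 6.690e+00  3.059e+01 -3.000e-02]
```

```bash
python3 -m crank '[[[0,0,0,0,0,-0.175,0.3],[0,0,0,0,0,-0.175,0.3],[0,0,0,0,0,-0.175,0.3],[0,0,0,0,0,-0.175,0.3],[0,0,0,0,0,-0.175,0.3],[0,0,0,0,0,-0.175,0.3],[1,3,0,0,0,0,0.3],[1,4.6,0,0,0,0,0.3],[1,5,0,0,0,0,0.3],[1,5,0,0,0,0,0.3]]]'; python3 -m crank '[[[1,5,0,0,0,0,0.3],[1,5,0,0,0,0,0.3],[0.8,3,0,0,0,0,0.3],[0,0,2,0,0,0,0.3],[0,0,0,0,0,0,0.3]]]';python3 held.py;python3 plan.py 513 -35.5 30 -180
```

```text
time_s: 36.12
position: [539.0, -163.9, 116.7]
eef_rot: [-0.001, 0.0, 1.0, 0.0]
wrist_force: [0.8, 0.1, -0.2]
width: 0.417
time_s: 36.75
position: [510.6, -35.1, 96.1]
eef_rot: [-0.002, -0.0, 1.0, -0.0]
wrist_force: [0.1, -0.5, -0.2]
width: 0.417
held: plane [ 3.000e-03  1.000e-03 -9.654e+00] rect ((1.838785171508789, 1.177377700805664), (52.1076774597168, 39.16523742675781), 0.3519496023654938) width 0.41652974454027203
at [511.4 -35.4  96.9] shift cm [-0.18 -0.    6.69] turn [-0.001 -0.002  0.   ] rows>= 1.07 after-turn shift [-0.16 -0.01  6.69]
```

```bash
python3 -m crank '[[[-0.18,0,1.5,0,0,0,0.3],[0,0,2,0,0,0,0.3],[0,0,2,0,0,0,0.3],[0,0,1.2,0,0,0,0.3],[0,0,0,0,0,0,0.3],[0,0,0,0,0,0,0.3]]]';python3 held.py;python3 - <<'E'
from h import *
g=grab("wrist"); cv2.imwrite("pics/w15.png",g["p"])
for m in mailers(g): print(*m)
E
python3 plan.py 513 -35.5 12.5 -180
```

```text
time_s: 37.55
position: [514.5, -35.3, 31.0]
eef_rot: [0.0, 0.0, 1.0, 0.0]
wrist_force: [0.2, -0.4, -0.3]
width: 0.408
held: plane [ 3.0000e-03 -0.0000e+00 -1.0263e+01] rect ((-8.940521240234375, 0.7389564514160156), (72.16211700439453, 39.500675201416016), 0.1826491802930832) width 0.4125823082617248
[456. 296.] 514.7 25.7 24.5 53.7 51.5 90.0
[321. 330.] 513.5 -34.8 42.6 51.8 38.6 -0.1
[474. 402.] 505.1 7.1 99.7 1.2 0.3 44.0
[434. 425.] 496.1 -12.4 112.8 2.5 1.2 77.7
at [514.6 -35.2  31.3] shift cm [ 0.16 -0.04  1.88] turn [ 0.     0.001 -0.   ] rows>= 0.3 after-turn shift [ 0.16 -0.03  1.88]
```

View pics/w15.png

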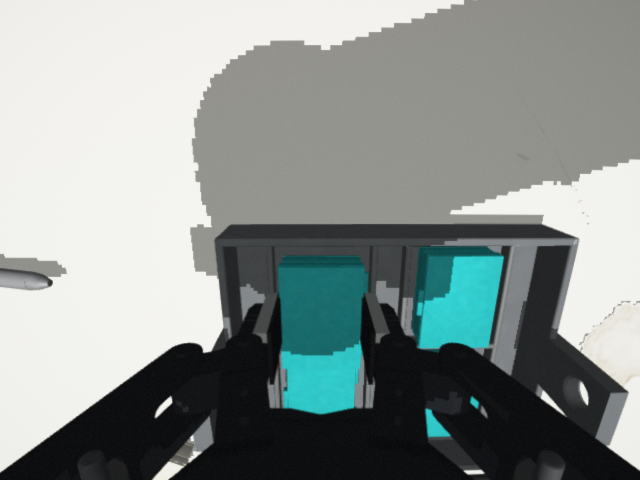

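Held mailer (321,330) is over the front right pocket. Lower and release.

```bash
python3 -m crank '[[[0,0,1,0,0,0,0.3],[0,0,0.6,0,0,0,0.3],[0,0,0.2,0,0,0,0.3],[0,0,0,0,0,0,0.3],[0,0,0,0,0,0,0.53],[0,0,0,0,0,0,0.53],[0,0,0,0,0,0,0.53]]]'; python3 -m crank '[[[0,0,-1.5,0,0,0,0.53],[0,0,-3,0,0,0,0.53],[0,0,-4,0,0,0,0.53],[0,0,-4,0,0,0,0.53],[0,0,-2,0,0,0,0.53],[0,0,0,0,0,0,0.53],[0,0,0,0,0,0,0.53]]]'; python3 - <<'E'
from h import *
g=grab("wrist"); cv2.imwrite("pics/w16.png",g["p"])
for m in mailers(g): print(*m)
E
python3 plan.py 668 0 280 -90
```

```text
time_s: 38.52
position: [514.0, -35.2, 12.4]
eef_rot: [-0.0, 0.0, 1.0, -0.0]
wrist_force: [-0.1, -0.4, -1.0]
width: 0.531
time_s: 39.4
position: [513.6, -35.3, 157.6]
eef_rot: [-0.0, 0.0, 1.0, 0.0]
wrist_force: [0.3, 0.3, -0.7]
width: 0.529
[321. 233.] 512.2 -36.0 24.6 51.0 40.3 -0.4
[401. 235.] 514.2 33.0 24.7 50.8 40.8 0.0
[401. 289.] 549.8 23.1 24.6 109.9 38.7 48.9
[321. 298.] 574.7 -36.2 24.5 50.9 40.7 -0.7
at [513.4 -35.3 157.2] shift cm [-15.45   3.54 -12.3 ] turn [ 1.000e-03 -1.000e-03 -1.571e+00] rows>= 8.45 after-turn shift [ -3.53 -15.46 -12.28]
```

View pics/w16.png

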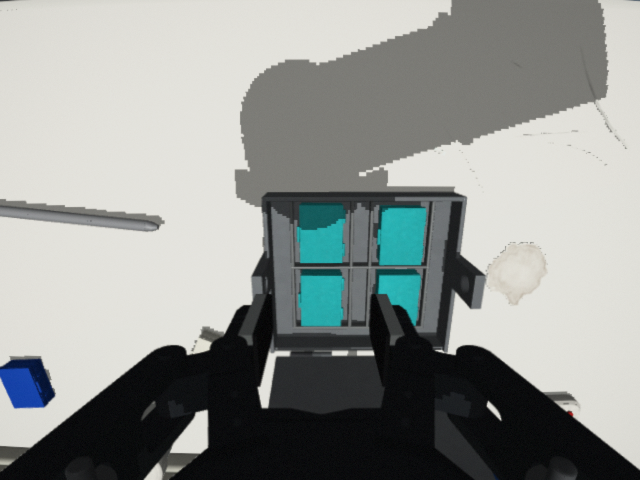

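All four mailers lie in their pockets, px (321,233), (401,235), (401,289) and (321,298). Next: turn the hand, go over the open lid and measure its bar.

```bash
python3 -m crank '[[[0,0,-3,0,0,-0.1745,0.53],[0,0,-3,0,0,-0.1745,0.53],[0,0,-3,0,0,-0.1745,0.53],[0,0,-3,0,0,-0.1745,0.53],[0,0,-2,0,0,-0.1745,0.53],[0,0,0,0,0,-0.1745,0.53],[0,0,0,0,0,-0.1745,0.4],[0,0,0,0,0,-0.1745,0.4],[0,0,0,0,0,-0.1745,0.4],[0,0,0,0,0,0,0.4]]]'; python3 -m crank '[[[-0.5,-3,0,0,0,0,0.4],[-1,-4,0,0,0,0,0.4],[-1,-4,0,0,0,0,0.4],[-1,-4,0,0,0,0,0.4],[0,0,0,0,0,0,0.4],[0,0,0,0,0,0,0.4]]]'; python3 - <<'E'
from h import *
g=grab("wrist"); cv2.imwrite("pics/w17.png",g["p"]); P,px=cloud(g)
k=(P[:,0]>640)&(P[:,0]<730)&(abs(P[:,1])<60)&(P[:,2]>150)&(P[:,2]<225)
T=pose(); L=(P-T[:3,3])@T[:3,:3]; 
Q=P[k]; print(k.sum(),Q.min(0),Q.max(0))
for y in range(-45,46,10):
    r=Q[abs(Q[:,1]-y)<5]; r=r[r[:,2]>190]; 
    if len(r): print(y,r[:,0].min().round(1),r[:,0].max().round(1),np.percentile(r[:,2],95).round(1),len(r))
E
python3 plan.py 687 0 180 -90
```

```text
time_s: 40.7
position: [513.7, -35.3, 296.6]
eef_rot: [-0.001, -0.707, 0.708, 0.001]
wrist_force: [0.5, 0.3, -0.6]
width: 0.399
time_s: 41.45
position: [663.6, -0.4, 296.5]
eef_rot: [-0.001, -0.706, 0.708, 0.001]
wrist_force: [0.2, 0.3, 0.3]
width: 0.401
3991 [645.63377258 -59.8620605  150.00480254] [691.07305941  59.97655856 205.4770139 ]
-45 667.3 690.8 203.2 299
-35 668.9 691.1 203.7 247
-25 681.1 690.6 203.9 188
-15 681.2 691.0 203.8 178
-5 681.0 690.8 204.1 172
5 681.1 690.9 204.1 169
15 681.3 690.8 203.9 160
25 681.0 690.9 204.1 152
35 669.0 690.8 203.8 234
45 667.4 690.8 203.5 182
at [ 6.635e+02 -5.000e-01  2.972e+02] shift cm [-0.06 -2.36 11.72] turn [ 0.001 -0.    -0.003] rows>= 1.91 after-turn shift [-0.05 -2.35 11.72]
```

View pics/w17.png

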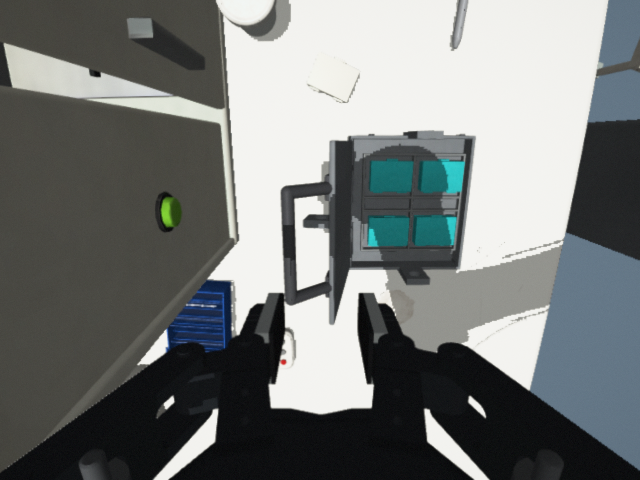

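The wrist view confirms the lid open, all four mailers in pockets, and the bar at u≈290 (x≈686, z≈198.5). Next: grip the bar and swing it shut.

```bash
python3 -m crank '[[[0,-2.25,2,0,0,0,0.25],[0,0,2,0,0,0,0.25],[0,0,2,0,0,0,0.25],[0,0,2,0,0,0,0.25],[0,0,2,0,0,0,0.25],[0,0,1.6,0,0,0,0.25],[0,0,0,0,0,0,0.25]]]';python3 plan.py 686 0 179.5 -90; python3 -m crank '[[[0,0,0,0,0,0,0],[0,0,0,0,0,0,0],[0,0,0,0,0,0,0],[0,0,0,0,0,0,0]]]';python3 plan.py 686 0 179.5 -90;
```

```text
time_s: 42.38
position: [685.5, -0.5, 180.8]
eef_rot: [-0.001, -0.707, 0.708, 0.001]
wrist_force: [0.3, -0.3, 0.5]
width: 0.253
at [ 6.855e+02 -5.000e-01  1.808e+02] shift cm [-0.05 -0.05  0.13] turn [ 0.002 -0.    -0.001] rows>= 0.02 after-turn shift [-0.05 -0.05  0.13]
time_s: 42.88
position: [687.1, -0.4, 182.4]
eef_rot: [0.001, -0.707, 0.707, -0.001]
wrist_force: [1.0, -2.0, 2.4]
width: 0.087
at [ 6.871e+02 -4.000e-01  1.824e+02] shift cm [-0.04  0.11  0.29] turn [-0.001 -0.    -0.   ] rows>= 0.05 after-turn shift [-0.04  0.11  0.29]
```

```bash
python3 - <<'E'
import numpy as np
r=17.63;t=np.r_[np.arange(1.75,0.04,-.1),0];a=.1624+t; x=-r*np.cos(a); z=r*np.sin(a)
for i in range(len(t)-1): print(round(t[i+1],2), "ty",round(-(x[i+1]-x[i]),2),"tz",round(-(z[i+1]-z[i]),2))
E
python3 -m crank '[[[0,1.68,-0.5,0,0,0,0],[0,1.72,-0.33,0,0,0,0],[0,1.75,-0.16,0,0,0,0]]]'
```

```text
1.65 ty 1.69 tz -0.51
1.55 ty 1.73 tz -0.34
1.45 ty 1.75 tz -0.16
1.35 ty 1.76 tz 0.01
1.25 ty 1.75 tz 0.19
1.15 ty 1.72 tz 0.36
1.05 ty 1.68 tz 0.53
0.95 ty 1.62 tz 0.7
0.85 ty 1.54 tz 0.86
0.75 ty 1.45 tz 1.01
0.65 ty 1.34 tz 1.15
0.55 ty 1.22 tz 1.27
0.45 ty 1.08 tz 1.39
0.35 ty 0.94 tz 1.49
0.25 ty 0.79 tz 1.58
0.15 ty 0.62 tz 1.65
0.05 ty 0.46 tz 1.7
0.0 ty 0.16 tz 0.87
time_s: 43.25
position: [635.1, -0.5, 193.2]
eef_rot: [0.001, -0.707, 0.707, -0.001]
wrist_force: [1.9, -2.3, 3.8]
width: 0.091
```

```bash
python3 -m crank '[[[0,1.76,0.01,0,0,0,0],[0,1.75,0.19,0,0,0,0],[0,1.72,0.36,0,0,0,0],[0,1.68,0.53,0,0,0,0],[0,1.62,0.7,0,0,0,0],[0,1.54,0.86,0,0,0,0],[0,1.45,1.01,0,0,0,0]]]'; python3 -m crank '[[[0,1.34,1.15,0,0,0,0],[0,1.22,1.27,0,0,0,0],[0,1.08,1.39,0,0,0,0],[0,0.94,1.49,0,0,0,0],[0,0.79,1.58,0,0,0,0],[0,0.62,1.65,0,0,0,0]]]'
```

```text
time_s: 44.12
position: [518.0, -0.4, 155.4]
eef_rot: [0.0, -0.707, 0.707, 0.0]
wrist_force: [1.4, 0.5, -0.5]
width: 0.091
time_s: 44.88
position: [459.4, -0.4, 69.6]
eef_rot: [0.001, -0.707, 0.707, -0.0]
wrist_force: [7.9, -2.8, -2.3]
width: 0.09
```

```bash
python3 -m crank '[[[0,0.46,1.2,0,0,0,0],[0,0.16,0.8,0,0,0,0],[0,0,0.5,0,0,0,0],[0,0,0,0,0,0,0]]]'
```

```text
time_s: 45.38
position: [454.7, -0.4, 48.2]
eef_rot: [-0.001, 0.708, -0.707, 0.001]
wrist_force: [-9.2, -4.0, 44.5]
width: 0.091
```

```bash
python3 -m crank '[[[0,0,-0.2,0,0,0,0.25],[0,0,0,0,0,0,0.25],[0,0,0,0,0,0,0.25],[0,0,-2,0,0,0,0.25],[0,0,-3,0,0,0,0.25],[0,0,-4,0,0,0,0.25],[0,0,-4,0,0,0,0.3],[0,0,0,0,0,0,0.3]]]'; python3 - <<'E'
from h import *
gs=grab("side"); g=grab("wrist"); s=gs["p"][180:310,230:370]
cv2.imwrite("pics/w18.png",np.hstack([cv2.resize(g["p"],(440,330)),cv2.resize(s,(360,330))]))
for g in (g,gs):
    P,px=cloud(g); k=(abs(P[:,1])<70)&(P[:,0]>490)&(P[:,0]<615)&(P[:,2]>20)&(P[:,2]<50)
    A=np.c_[P[k][:,:2],np.ones(k.sum())]; c=np.linalg.lstsq(A,P[k][:,2],rcond=None)[0]; print("lid plane slope",c, np.median(P[k][:,2]),k.sum())
    q=P[(P[:,0]>440)&(P[:,0]<470)&(abs(P[:,1])<30)&(P[:,2]>40)&(P[:,2]<80)]
    if len(q): print("bar top",np.percentile(q[:,2],[50,95]),q[:,0].min(),q[:,0].max())
E
```

```text
time_s: 46.38
position: [455.2, 0.3, 179.1]
eef_rot: [0.002, -0.707, 0.707, -0.001]
wrist_force: [-0.3, -0.3, -0.3]
width: 0.299
lid plane slope [-4.48017848e-03  1.37180726e-03  3.73586363e+01] 34.67393534194454 20884
bar top [64.86181673 66.39988983] 448.3210287112036 458.0318352261323
lid plane slope [-3.41794617e-03 -7.51130033e-04  3.58265150e+01] 33.60889227791915 2643
bar top [63.38797431 65.61239376] 449.65828856456653 460.02183044812455
```

View pics/w18.png

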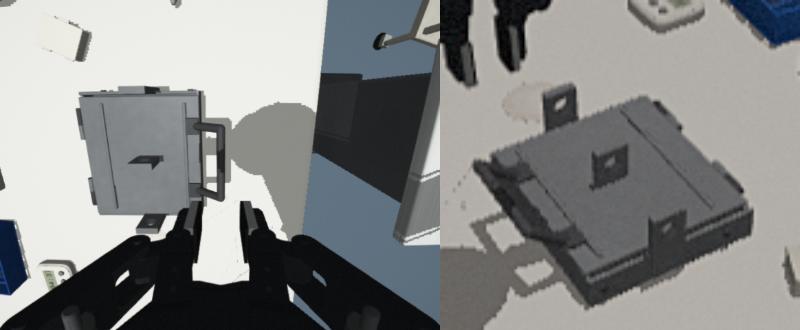

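The lid is shut and level: plane slope about 0.004, top at 34 mm, as before. Next: measure the rod from above.

```bash
python3 -m crank '[[[3,0,0,0,0,0,0.5],[5,0,0,0,0,0,0.5],[5,0,0,0,0,0,0.5],[5,0,0,0,0,0,0.5],[5,0,0,0,0,0,0.5],[4,0,0,0,0,0,0.5],[0,0,0,0,0,0,0.5],[0,0,0,0,0,0,0.5]]]'; cat > rod.py <<'E'
from h import *
def rod(n,save=None):
    g=grab(n); T=pose(); P,px=cloud(g); V=g["p"][px[:,1],px[:,0]].astype(int); sat=V.max(1)-V.min(1)
    if save: cv2.imwrite(save,g["p"])
    L=(P-T[:3,3])@T[:3,:3]
    k=(P[:,1]<-95)&(P[:,1]>-460)&(P[:,0]<540)&(P[:,0]>385)&(P[:,2]>4)&(P[:,2]<40)&(V.max(1)<170)
    Q=P[k]; gr=Q[Q[:,2]>20]; r=Q[(Q[:,2]>9)&(Q[:,2]<=20)]
    (c,s,a)=cv2.minAreaRect(gr[:,:2].astype(np.float32)); print(n,"grip",np.round(c,1),np.round(s,1),round(a,2),"top",np.percentile(gr[:,2],90).round(1))
    d=cv2.fitLine(r[:,:2].astype(np.float32),cv2.DIST_HUBER,0,.01,.01).ravel(); d=d*np.sign(d[1]); print(" rod line dir deg from +y",np.degrees(np.arctan2(-d[0],d[1])).round(2),"point",d[2:].round(1),"x at grip y",(d[2]+d[0]/d[1]*(c[1]-d[3])).round(1),"top z",np.percentile(r[:,2],95).round(1),"tip",r[np.argmax(r[:,1])].round(1))
E
python3 -c "
from rod import *
rod('wrist','pics/w19.png');rod('side');rod('scene')"; python3 plan.py 455 -366 100 -90
```

```text
time_s: 47.48
position: [452.7, -269.9, 175.1]
eef_rot: [-0.001, -0.707, 0.708, 0.001]
wrist_force: [-0.7, 1.1, -0.5]
width: 0.498
wrist grip [ 492.3 -315.5] [215.7  26.6] 84.09 top 27.5
 rod line dir deg from +y -7.12 point [ 494.3 -294. ] x at grip y 491.6 top z 19.3 tip [ 501.  -201.8   13.3]
side grip [ 487.4 -378.9] [86.6 26.3] 84.57 top 26.2
 rod line dir deg from +y -7.05 point [ 495.9 -293.3] x at grip y 485.3 top z 18.6 tip [ 509.8 -180.7   14. ]
scene grip [ 487.  -376.6] [91.8 26.6] 84.25 top 27.6
 rod line dir deg from +y -7.41 point [ 493.8 -290.4] x at grip y 482.6 top z 18.4 tip [ 508.8 -180.6   13. ]
at [ 453.5 -269.3  176.2] shift cm [ 9.67 -0.15  7.62] turn [0.001 0.    0.001] rows>= 1.97 after-turn shift [ 9.67 -0.15  7.62]
```

View pics/w19.png

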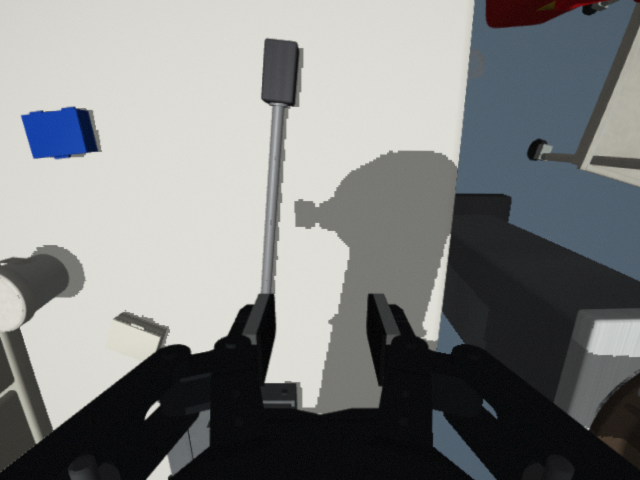

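The rod has been knocked: its grip is now near (482,-400) and it points about 7° off +y, with the tip near (510,-181). In the wrist view the grip is at (280,72). Move over it and re-measure.

```bash
python3 -m crank '[[[3,-0.7,0,0,0,0,0.55],[4,-0.8,1,0,0,0,0.55],[3.5,-0.8,2,0,0,0,0.55],[2.1,-0.65,2.5,0,0,0,0.55],[0,0,1.5,0,0,0.124,0.55],[0,0,0,0,0,0,0.55],[0,0,0,0,0,0,0.55]]]'; cat > rod2.py <<'E'
from h import *
import sys
g=grab("wrist"); T=pose(); P,px=cloud(g); V=g["p"][px[:,1],px[:,0]].astype(int)
cv2.imwrite(sys.argv[1],g["p"])
L=(P-T[:3,3])@T[:3,:3]; notf=~((abs(abs(L[:,1])-28)<16)&(L[:,2]<10))
k=notf&(P[:,1]<-95)&(P[:,1]>-480)&(P[:,0]<560)&(P[:,0]>385)&(P[:,2]>4)&(P[:,2]<32)&(V.max(1)<190)
Q=P[k]; gr=Q[(Q[:,2]>22)]; r=Q[(Q[:,2]>11)&(Q[:,2]<=20)&(Q[:,1]>gr[:,1].max()+8)]
(c,s,a)=cv2.minAreaRect(gr[:,:2].astype(np.float32)); print("grip",np.round(c,1),np.round(s,1),round(a,2),"top",np.percentile(gr[:,2],90).round(1),gr.min(0).round(1),gr.max(0).round(1))
d=cv2.fitLine(r[:,:2].astype(np.float32),cv2.DIST_HUBER,0,.01,.01).ravel(); d=d*np.sign(d[1]); print("rod deg",np.degrees(np.arctan2(-d[0],d[1])).round(2),"x at grip y",(d[2]+d[0]/d[1]*(c[1]-d[3])).round(1))
E
python3 rod2.py pics/w20.png; python3 plan.py 483 -395 4 -97
```

```text
time_s: 48.5
position: [483.7, -395.7, 107.5]
eef_rot: [0.0, -0.663, 0.748, -0.001]
wrist_force: [0.2, -0.0, 0.1]
width: 0.551
grip [ 484.5 -399.2] [47.8 25.4] 83.75 top 27.4 [ 469.3 -423.8   22. ] [ 499.1 -375.3   28.7]
rod deg -6.18 x at grip y 484.3
at [ 483.8 -395.8  107.8] shift cm [-0.08  0.11 10.38] turn [-0.002 -0.001  0.001] rows>= 1.66 after-turn shift [-0.07  0.09 10.38]
```

View pics/w20.png

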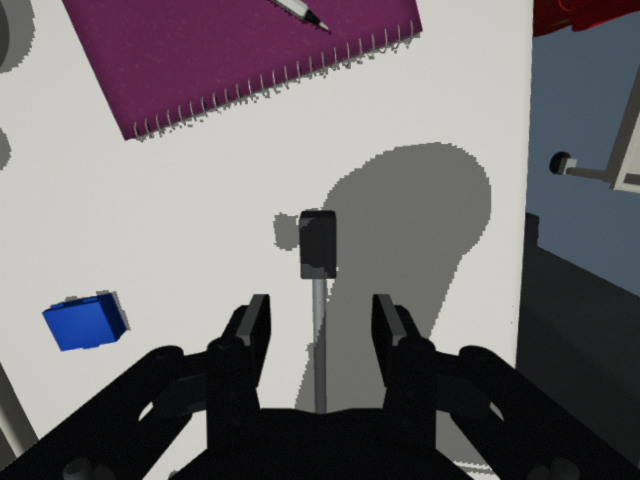

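Grip at (318,244), centred between the fingers. Descend and grip.

```bash
python3 -m crank '[[[-0.05,-0.05,3,0,0,-0.01,0.55],[0,0,3,0,0,0,0.55],[0,0,2.5,0,0,0,0.55],[0,0,1.3,0,0,0,0.55],[0,0,0.4,0,0,0,0.55],[0,0,0,0,0,0,0.4],[0,0,0,0,0,0,0.1],[0,0,0,0,0,0,0.1],[0,0,0,0,0,0,0.1],[0,0,0,0,0,0,0.1]]]'; python3 -m crank '[[[0,0,0,0,0,0,0.1],[0,0,-0.5,0,0,0,0.1],[0,0,-1,0,0,0,0.1],[0,0,-1.5,0,0,0,0.1],[0,0,-1.5,0,0,0,0.1],[0,0,0,0,0,0,0.1],[0,0,0,0,0,0,0.1]]]'; python3 plan.py 546 -360 43 -90; python3 - <<'E'
from h import *
a=grab("side"); b=grab("wrist")
cv2.imwrite("pics/r1.png",np.hstack([cv2.resize(a["p"][180:480,230:510],(400,420)),cv2.resize(b["p"],(400,420))]))
E
```

```text
time_s: 49.8
position: [484.5, -396.2, 6.0]
eef_rot: [0.0, -0.666, 0.746, -0.001]
wrist_force: [0.9, 0.8, 5.9]
width: 0.295
time_s: 50.68
position: [483.4, -395.6, 49.6]
eef_rot: [0.0, -0.665, 0.746, -0.0]
wrist_force: [-0.3, 0.0, -1.5]
width: 0.291
at [ 483.4 -395.6   49.6] shift cm [-4.26 -5.81  0.66] turn [-0.     0.    -0.115] rows>= 1.16 after-turn shift [-3.56 -6.26  0.66]
```

View pics/r1.png

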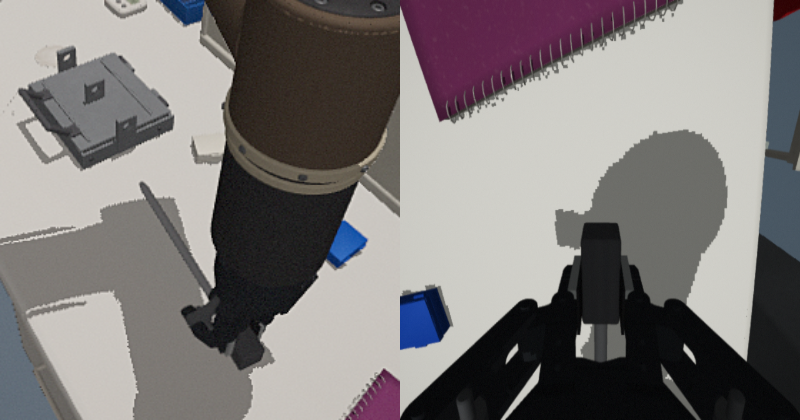

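```bash
python3 -m crank '[[[0,0,0,0,0,-0.115,0.1],[0,-2,0,0,0,0,0.1],[0,-2.5,0,0,0,0,0.1],[-1,-1.75,0,0,0,0,0.1],[0,0,0,0,0,0,0.1],[0,0,0,0,0,0,0.1],[0,0,0,0,0,0,0.1]]]'; cat > rod3.py <<'E'
from h import *
import sys
ymax=float(sys.argv[1]) if len(sys.argv)>1 else -95
T=pose(); print("tcp",T[:3,3].round(1))
for n in ("side","scene"):
    g=grab(n); P,px=cloud(g); V=g["p"][px[:,1],px[:,0]].astype(int)
    k=(P[:,1]<ymax)&(P[:,1]>T[1,3]+30)&(abs(P[:,0]-T[0,3])<25)&(abs(P[:,2]-T[2,3]-9)<22)
    Q=P[k]; v=px[k]
    if len(Q)<20: print(n,len(Q)); continue
    # for each y-slab: topmost surface & x-mid
    o=[]
    for y in np.arange(Q[:,1].min(),Q[:,1].max(),6):
        r=Q[(Q[:,1]>=y)&(Q[:,1]<y+6)]
        if len(r)>4: o.append((y+3,(r[:,0].min()+r[:,0].max())/2,np.percentile(r[:,2],95)-5,len(r)))
    o=np.array(o); m=o[:-2] if len(o)>6 else o
    fx=np.polyfit(m[:,0],m[:,1],1); fz=np.polyfit(m[:,0],m[:,2],1)
    print(n,"pts",len(Q),"tip y",Q[:,1].max().round(1),"x@-95",np.polyval(fx,-95).round(1),"slope x",fx[0].round(4),"z@-95",np.polyval(fz,-95).round(1),"slope z",fz[0].round(4),"mean x,z",m[:,1].mean().round(1),m[:,2].mean().round(1),"at y",m[:,0].mean().round(0))
E
python3 rod3.py; python3 - <<'E'
from h import *
a=grab("side"); b=grab("scene")
cv2.imwrite("pics/r2.png",np.hstack([cv2.resize(a["p"][200:450,230:480],(400,400)),cv2.resize(b["p"][200:400,270:470],(400,400))]))
E
```

```text
time_s: 51.65
position: [545.6, -385.7, 49.6]
eef_rot: [0.0, 0.707, -0.707, -0.0]
wrist_force: [0.2, 0.7, -1.7]
width: 0.288
tcp [ 545.6 -385.7   49.6]
side pts 596 tip y -168.1 x@-95 546.3 slope x 0.0018 z@-95 56.9 slope z 0.0023 mean x,z 546.0 56.5 at y -262.0
scene pts 405 tip y -166.6 x@-95 543.1 slope x -0.0058 z@-95 58.1 slope z 0.0065 mean x,z 544.1 57.0 at y -268.0
```

View pics/r2.png

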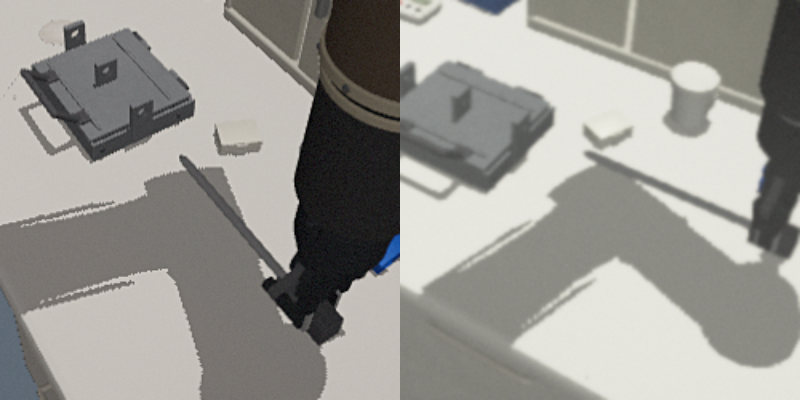

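```bash
python3 - <<'E'
from h import *
for n in ("side","scene"):
    g=grab(n); P,px=cloud(g)
    for nm,y0 in (("R",-88),("M",-4),("L",80)):
        k=(abs(P[:,1]-y0)<3)&(abs(P[:,0]-546)<22)&(P[:,2]>40)&(P[:,2]<72)
        Q=P[k]; 
        if len(Q)<15: continue
        up=Q[Q[:,2]>60]
        print(n,nm,len(Q),"x",np.percentile(Q[:,0],[1,99]).round(1),"mid",np.percentile(Q[:,0],[1,99]).mean().round(1),"top",np.percentile(Q[:,2],99).round(1))
    t=(abs(P[:,1]+84)<6)&(abs(P[:,0]-546)<18)&(P[:,2]>63)&(P[:,2]<75); Q=P[t]; print("  topface",len(Q),np.median(Q[:,2]) if len(Q) else '',Q[:,0].min(),Q[:,0].max())
    c=g["p"]; uv={"side":(300,340,255,290),"scene":(300,345,245,285)}[n]
    cv2.imwrite(f"pics/eye_{n}.png",cv2.resize(c[uv[2]-15:uv[3]+15,uv[0]-15:uv[1]+15],None,fx=8,fy=8,interpolation=2))
E
```

```text
side R 121 x [533.8 562.6] mid 548.2 top 70.2
side M 102 x [533.5 561.1] mid 547.3 top 68.6
side L 101 x [534.1 561.7] mid 547.9 top 68.9
  topface 70 67.1004740180407 533.5758468781332 562.5795237382315
scene R 55 x [531.6 561.2] mid 546.4 top 67.9
scene M 60 x [530.9 559.3] mid 545.1 top 67.9
scene L 51 x [530.8 561.2] mid 546.0 top 69.7
  topface 40 66.90282578429725 532.2686011434278 562.6571691172724
```

View pics/eye_side.png

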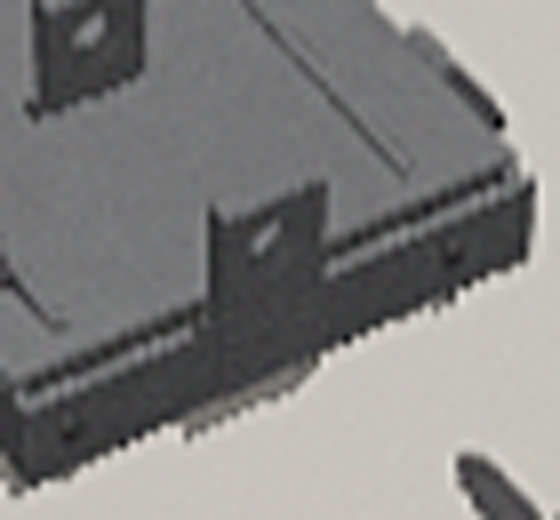

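Both cameras put the right eye about 2–3 mm further in +x than the rod line, and the bar grasp also showed a +1.5 mm offset. So target TCP x≈547.7, z≈45. Advance to just in front of the eye and recheck.

```bash
python3 -m crank '[[[-1.5,-0.2,0.25,0,0,0,0.1],[-2,0,0.2,0,0,0,0.1],[-1.5,0,0,0,0,0,0.1],[-0.5,0,0,0,0,0,0.1],[0,0,0,0,0,0,0.1],[0,0,0,0,0,0,0.1]]]'; python3 rod3.py -100;  python3 - <<'E'
from h import *
a=grab("side"); b=grab("scene")
cv2.imwrite("pics/r3.png",np.hstack([cv2.resize(a["p"][230:330,280:380],(400,400),interpolation=2),cv2.resize(b["p"][230:320,290:380],(400,400),interpolation=2)]))
E
```

```text
time_s: 52.7
position: [548.2, -331.0, 45.2]
eef_rot: [-0.0, 0.707, -0.707, 0.0]
wrist_force: [-0.4, 0.0, -1.6]
width: 0.292
tcp [ 548.2 -331.    45.2]
side pts 482 tip y -111.9 x@-95 548.5 slope x 0.0012 z@-95 52.9 slope z 0.005 mean x,z 548.3 52.4 at y -203.0
scene pts 372 tip y -112.5 x@-95 546.8 slope x 0.0016 z@-95 52.5 slope z 0.0028 mean x,z 546.6 52.2 at y -214.0
```

View pics/r3.png

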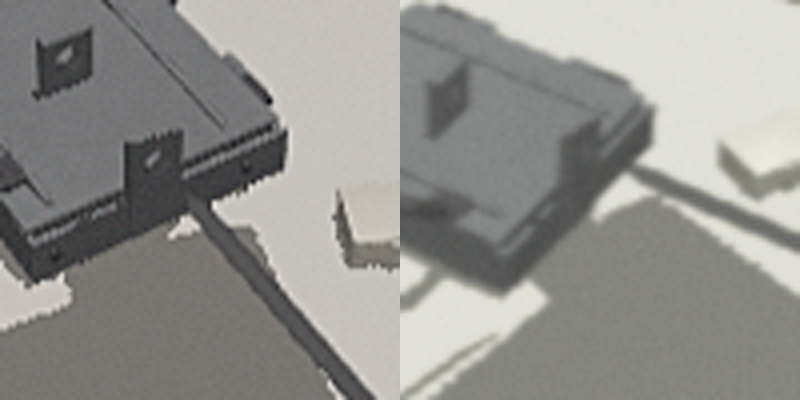

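Rod and eye now agree within about 0.5 mm in both views. Enter slowly, watching force.

```bash
python3 -m crank '[[[-1,0,0.03,0,0,0,0.1],[-1,0,0,0,0,0,0.1],[-1,0,0,0,0,0,0.1],[-0.7,0,0,0,0,0,0.1],[0,0,0,0,0,0,0.1]]]'; python3 rod3.py -100
```

```text
time_s: 53.52
position: [548.2, -293.0, 45.0]
eef_rot: [-0.0, 0.708, -0.707, 0.0]
wrist_force: [-0.0, -0.3, -1.3]
width: 0.29
tcp [ 548.2 -293.    45. ]
side pts 374 tip y -100.2 x@-95 548.2 slope x -0.0001 z@-95 52.2 slope z 0.0035 mean x,z 548.2 52.0 at y -175.0
scene pts 315 tip y -101.0 x@-95 546.6 slope x 0.0005 z@-95 52.7 slope z 0.0049 mean x,z 546.5 52.2 at y -187.0
```

No force; the tip is through the right eye (y≈-75). Continue to the lid's eye.

```bash
python3 -m crank '[[[-1.5,0,0,0,0,0,0.1],[-1.5,0,0,0,0,0,0.1],[-1.5,0,0,0,0,0,0.1],[-1.3,0,0,0,0,0,0.1],[0,0,0,0,0,0,0.1]]]'; python3 - <<'E'
from h import *
a=grab("side"); b=grab("scene")
cv2.imwrite("pics/r4.png",np.hstack([cv2.resize(a["p"][220:320,270:370],(400,400),interpolation=2),cv2.resize(b["p"][220:310,270:360],(400,400),interpolation=2)]))
for g,n in((a,"side"),(b,"scene")):
    P,px=cloud(g); k=(P[:,1]>-76)&(P[:,1]<-10)&(abs(P[:,0]-547)<12)&(P[:,2]>42)&(P[:,2]<66); Q=P[k]
    o=[]
    for y in range(-74,-10,8):
        r=Q[abs(Q[:,1]-y)<4]
        if len(r)>3: o.append((y,((r[:,0].min()+r[:,0].max())/2).round(1),(np.percentile(r[:,2],95)-5).round(1)))
    print(n,o)
E
```

```text
time_s: 54.25
position: [548.2, -234.5, 45.0]
eef_rot: [-0.0, 0.708, -0.706, 0.0]
wrist_force: [-0.1, -0.3, -0.3]
width: 0.29
side [(-66, np.float64(548.5), np.float64(52.8)), (-58, np.float64(548.2), np.float64(52.3)), (-50, np.float64(547.9), np.float64(53.0)), (-42, np.float64(548.8), np.float64(52.4)), (-34, np.float64(547.8), np.float64(52.2)), (-26, np.float64(547.3), np.float64(52.6)), (-18, np.float64(548.2), np.float64(49.9))]
scene [(-74, np.float64(544.1), np.float64(50.4)), (-66, np.float64(546.7), np.float64(51.4)), (-58, np.float64(546.5), np.float64(52.4)), (-50, np.float64(545.9), np.float64(53.7)), (-42, np.float64(545.7), np.float64(53.3)), (-34, np.float64(545.6), np.float64(51.9)), (-26, np.float64(546.3), np.float64(51.8)), (-18, np.float64(545.2), np.float64(51.0))]
```

View pics/r4.png

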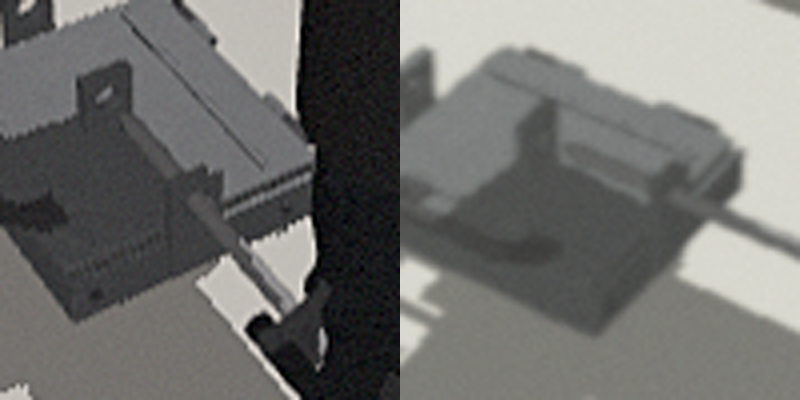

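Through the right eye and aimed at the lid's eye. Continue.

```bash
python3 -m crank '[[[-1,0.03,0,0,0,0,0.1],[-1,0,0,0,0,0,0.1],[-1,0,0,0,0,0,0.1],[-1,0,0,0,0,0,0.1],[0,0,0,0,0,0,0.1]]]'; python3 -m crank '[[[-1.2,0,0,0,0,0,0.1],[-1.2,0,0,0,0,0,0.1],[-1,0,0,0,0,0,0.1],[0,0,0,0,0,0,0.1]]]'
```

```text
time_s: 54.98
position: [547.8, -194.9, 44.9]
eef_rot: [-0.0, 0.708, -0.707, 0.0]
wrist_force: [-0.1, -0.1, -1.5]
width: 0.291
time_s: 55.48
position: [547.8, -160.9, 44.9]
eef_rot: [-0.0, 0.708, -0.706, 0.0]
wrist_force: [0.3, 0.7, -0.7]
width: 0.29
```

```bash
python3 -m crank '[[[-1,0,0,0,0,0,0.1],[-1,0,0,0,0,0,0.1],[-1,0,0,0,0,0,0.1],[-1,0,0,0,0,0,0.1],[0,0,0,0,0,0,0.1]]]'; python3 - <<'E'
from h import *
a=grab("side"); b=grab("scene")
cv2.imwrite("pics/r5.png",np.hstack([cv2.resize(a["p"][200:320,240:360],(400,400),interpolation=2),cv2.resize(b["p"][210:320,250:360],(400,400),interpolation=2)]))
E
```

```text
time_s: 56.1
position: [547.7, -121.0, 44.9]
eef_rot: [-0.0, 0.708, -0.707, 0.0]
wrist_force: [-0.0, -0.2, -0.6]
width: 0.289
```

View pics/r5.png

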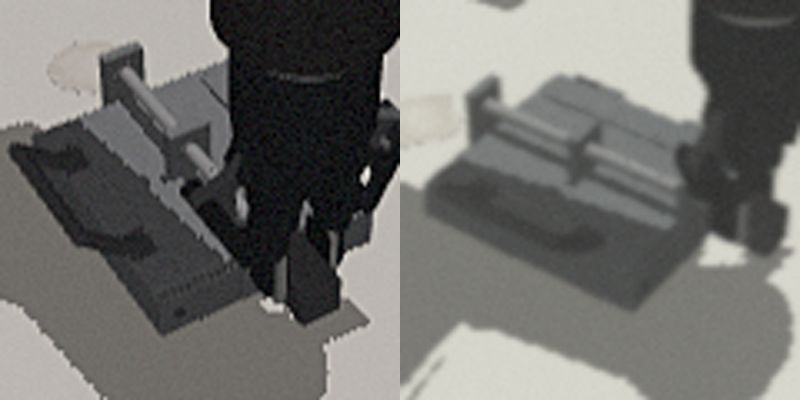

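The rod passes through all three eyes with no force. Push home gently.

```bash
python3 -m crank '[[[-0.6,0,0,0,0,0,0.1],[-0.5,0,0,0,0,0,0.1],[0,0,0,0,0,0,0.1]]]';python3 -m crank '[[[-0.2,0,0,0,0,0,0.1],[0,0,0,0,0,0,0.1]]]';python3 -m crank '[[[-0.15,0,0,0,0,0,0.1],[0,0,0,0,0,0,0.1]]]'
```

```text
time_s: 56.58
position: [547.6, -110.4, 44.8]
eef_rot: [0.0, 0.707, -0.707, -0.0]
wrist_force: [-0.6, 1.0, -0.9]
width: 0.287
time_s: 56.82
position: [547.6, -108.7, 44.8]
eef_rot: [-0.0, 0.707, -0.707, 0.0]
wrist_force: [-0.5, -0.2, -1.9]
width: 0.291
time_s: 57.08
position: [547.6, -107.5, 44.8]
eef_rot: [0.0, 0.707, -0.707, 0.0]
wrist_force: [0.5, -1.7, -1.9]
width: 0.287
```

```bash
python3 -m crank '[[[-0.15,0,0,0,0,0,0.1],[0,0,0,0,0,0,0.1]]]';python3 -m crank '[[[-0.15,0,0,0,0,0,0.1],[0,0,0,0,0,0,0.1]]]'
```

```text
time_s: 57.32
position: [547.6, -107.4, 44.8]
eef_rot: [0.001, 0.707, -0.707, 0.001]
wrist_force: [2.0, -12.3, -3.7]
width: 0.286
time_s: 57.58
position: [547.6, -107.3, 44.9]
eef_rot: [0.001, 0.707, -0.707, 0.001]
wrist_force: [3.2, -21.1, -5.2]
width: 0.29
```

Firm contact at 21 N: the grip is against the eye. Relieve, release and withdraw upward.

```bash
python3 -m crank '[[[0.28,0,0.15,0,0,0,0.1],[0,0,0,0,0,0,0.1],[0,0,0,0,0,0,0.5],[0,0,0,0,0,0,0.5],[0,0,0,0,0,0,0.5],[0,0,0,0,0,0,0.5]]]';python3 -m crank '[[[0,0,-1.5,0,0,0,0.5],[0,0,-3,0,0,0,0.5],[0,0,-4,0,0,0,0.5],[0,0,-4,0,0,0,0.5],[1,0,-3,0,0,0,0.5],[0,0,0,0,0,0,0.5],[0,0,0,0,0,0,0.5]]]';python3 - <<'E'
from h import *
w=grab("wrist");a=grab("side"); b=grab("scene")
cv2.imwrite("pics/f1.png",np.hstack([cv2.resize(a["p"][200:320,240:360],(400,400),interpolation=2),cv2.resize(b["p"][210:320,250:360],(400,400),interpolation=2)])); cv2.imwrite("pics/f2.png",w["p"])
for n,g in(("w",w),("side",a),("scene",b)):
    P,px=cloud(g); 
    k=(abs(P[:,0]-547)<16)&(P[:,2]>40)&(P[:,2]<75)
    t=P[k&(P[:,1]>90)&(P[:,1]<130)]; gr=P[k&(P[:,1]<-89)&(P[:,1]>-160)]
    if len(t): print(n,"tip y",t[:,1].max().round(1),"x",t[:,0].mean().round(1),"z top",np.percentile(t[:,2],95).round(1),len(t))
    if len(gr): print(n,"grip y",np.percentile(gr[:,1],[1,99]).round(1),"z top",np.percentile(gr[:,2],95).round(1))
    l=(abs(P[:,1])<70)&(P[:,0]>490)&(P[:,0]<615)&(P[:,2]>20)&(P[:,2]<42); A=np.c_[P[l][:,:2],np.ones(l.sum())]; print(" lid",np.linalg.lstsq(A,P[l][:,2],rcond=None)[0].round(4))
E
```

```text
time_s: 58.32
position: [547.8, -106.8, 43.4]
eef_rot: [-0.0, 0.707, -0.707, 0.0]
wrist_force: [0.5, 0.2, -0.1]
width: 0.501
time_s: 59.2
position: [547.3, -117.0, 198.6]
eef_rot: [-0.0, 0.707, -0.707, -0.0]
wrist_force: [-0.2, -0.2, -0.5]
width: 0.501
w grip y [-134.5  -89.5] z top 64.1
 lid [-3.20000e-03  1.40000e-03  3.67228e+01]
side tip y 110.9 x 546.9 z top 59.7 8
side grip y [-134.4  -89.6] z top 62.8
 lid [-1.40000e-03  2.00000e-04  3.44806e+01]
scene tip y 108.9 x 544.4 z top 60.7 14
scene grip y [-134.1  -89.6] z top 63.1
 lid [-1.20000e-03  6.00000e-04  3.42534e+01]
```

View pics/f1.png

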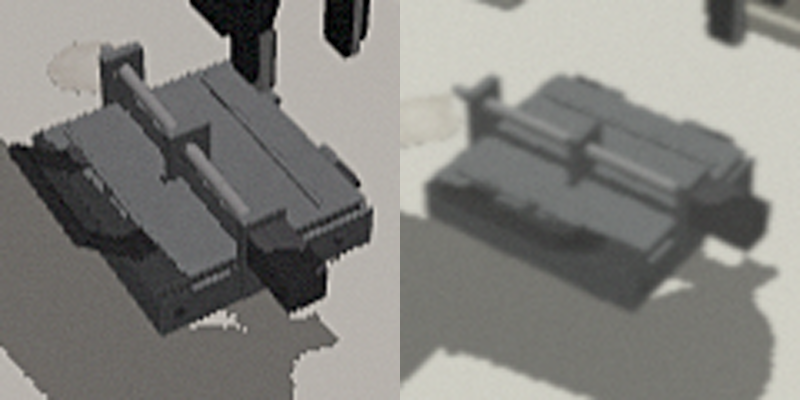

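View pics/f2.png

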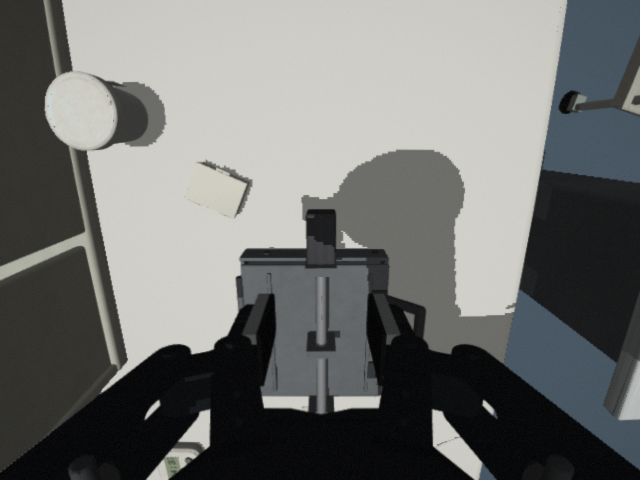

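The rod is home: grip from y=-134 to about -89, tip at y≈+110 and z≈55. The lid is level and the hand is clear. Handing in.

```bash
python3 -c "
from workcell import order
print(order.close_job())"
```

```text
the job is handed in; nothing more can be done
None
```

I finished the job and handed it in at about 59 s of the 210 s; it gives no verdict. I opened the lid past its balance point, where it stayed by itself. Then I laid the four teal mailers flat, one per pocket, shut the lid, and pushed the rod through all three eyes until its grip met the right eye (about 21 N).

**Last checks:**
- **Mailers:** before the lid shut they measured within about 2–3 mm of their pocket centres, tops level at about 24.5 mm. I could not see them afterwards.
- **Lid:** level, with a slope under 0.004.
- **Rod:** tip at y ≈ +109 to +111 mm (it needs to be past 102), z ≈ 55 mm. The grip runs from y ≈ -89 to -134 mm. The hand was clear of everything.

**What went wrong or disagreed:**
- **Rod moved:** it was knocked aside before I reached it, so I measured it again.
- **Third mailer:** its readings shifted about 2 mm in the grip. It may have slipped, or the arm may still have been settling.
- **Lid closing:** the wrist force reached 44 N as the lid closed; the lid then measured level.
- **Camera disagreement:** the cameras differed by 1–2 mm in x on the eyes. I used the rod's offset from the eye in each view instead.
- **Bystanders:** the cup and timer looked untouched, but I did not measure their final positions.

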